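Catch the curing-chest lid and lower it shut

TASK

The lid of the small curing chest stands open, leaning back on its stop, over moulds that must not be jolted. Tip it forward with a fingertip until it starts to fall by itself, catch it from underneath on a finger, and lower it fully shut without letting it slap down. Never pinch the lid between the fingers, and leave the moulds in the chest and everything else on the bench where they are.

Things in the scene. Friction and masses are not known exactly. Their poses are not given: they have to be found in the camera images.
- chest: Grey curing chest with a stainless tub, fixed to the bench: 175 mm deep (its x), 340 mm wide (y), rim 125 mm high. Origin: centre of its underside, on the bench; x points from its front face (control panel and louvres, towards the robot) to its back, z up. Beneath the lid's grip ledge, within 20 mm of the front face, the bench is empty; farther out lie flat things up to 30 mm high.
- hinge (a point): Middle of the lid's hinge axis, 87.5 mm behind the chest's centre and 126 mm above the bench; fixed, axes those of the chest, the hinge runs along y. The lid's underside lies in the plane of this axis. The hinges have worn rotary dampers and hardly any friction.
- lid (a joint): Lid angle in rad: 0 shut, 1.57 upright, 1.75 leaning back on its stop. About 0.6 kg; held up at the ledge it weighs about 3 N. Above about 1.49 rad it sinks back to its stop, below 1.45 it falls shut by itself, slowly at first: in 3 to 5 s from 1.37 rad, 1.6 to 3 s from 1.2 rad, fastest at the bottom, where it slaps shut at 0.7 to 1.2 rad/s unless held.
- ledge (a point): Middle of the front edge of the lid's grip ledge, 203 mm from the hinge axis, half-way through the 18 mm thickness (9 mm above the underside). Axes of the lid: parallel to the chest's when shut, z out of its outer face. The steel lid is 340 mm wide; the ledge, 170 mm wide and as thick as the lid, overhangs the chest's front by 28 mm.
- mould_a: Small brass split mould (33 mm across, 30 mm high) between two 50 mm glass plates, a steel disc weight on top, 50 mm high in all, with two thin needles 150 mm long; stands loose on the floor of the chest. Origin: centre of its underside, z up.
- mould_b: A second mould like mould_a, also loose in the chest.
- spare_mould: A third such mould, loose on the bench to the left of the chest, 50 mm high. Origin: centre of its underside.
- beaker: Glass beaker, 68 mm across, 95 mm high, loose beside the chest. Origin: centre of its underside.
- tin: Steel sample tin, 72 mm across, 85 mm high, loose beside the chest. Origin: centre of its underside.
- tamper: Steel hand tamper standing on end, 24 mm across, 125 mm high, loose, beside the chest. Origin: centre of its underside.
- spatula: Spatula 200 mm long lying flat in front of the chest. Origin: under its middle.
- plates: Stack of square glass plates, 60 x 60 x 24 mm, loose in front of the chest. Origin: centre of its underside.
- brush: Flat brush 170 mm long lying on the bench in front of the chest. Origin: under its middle.

How it is judged:
On the way, in this order (a step that is already met when the one before it is completed fails the run):
1. the lid has been tipped past its balance point and is falling by itself, nothing touching it (value of joint lid between 0.5 and 1.46 rad and velocity of joint lid below -0.02 rad/s and contact force between anything else and lid below 0.05 N), for 0.1 s.
2. the falling lid is caught from underneath by the fingers while still well open: slowed below 0.35 rad/s between 0.9 and 0.1 rad (value of joint lid between 0.1 and 0.9 rad and velocity of joint lid above -0.35 rad/s and (contact force between the fingers and lid_c0 above 0.3 N or contact force between the fingers and lid_c1 above 0.3 N)), for 0.2 s.
At the end, for the whole second after the job is handed in: The lid is shut (within 0.02 rad) and at rest, the two moulds in the chest are within 10 mm and everything loose on the bench within 20 mm of where it was (value of joint lid below 0.02 rad and velocity of joint lid between -0.05 and 0.05 rad/s and distance of each of mould_a, mould_b from where it was at the start of the episode below 0.01 m and distance of each of spare_mould, beaker, tin, tamper, spatula, plates, brush from where it was at the start of the episode below 0.02 m); the robot touches nothing.
It fails at once if the lid slaps down: it comes within 0.1 rad of shut faster than 0.5 rad/s (value of joint lid below 0.1 rad and velocity of joint lid below -0.5 rad/s).
It fails at once if the lid is pinched: the fingers press on its outer face and its underside at once (over 1 N each) ((contact force between the fingers and lid_c2 above 1 N or contact force between the fingers and lid_c3 above 1 N) and (contact force between the fingers and lid_c0 above 1 N or contact force between the fingers and lid_c1 above 1 N)).
It fails at once if a mould in the chest is disturbed (10 mm) (distance of any of mould_a, mould_b from where it was at the start of the episode above 0.01 m).
It fails at once if something else on the bench is moved or lifted (20 mm) (distance of any of spare_mould, beaker, tin, tamper, spatula, plates, brush from where it was at the start of the episode above 0.02 m).
It also fails if it takes over 50 s, if anything falls off the work surface, if the arm or the gripper's body presses on something with over 40 N, if the wrist force passes 120 N, or if a joint passes its speed limit or range.

ROBOT

A 6-joint arm with a two-finger parallel gripper is mounted at the origin on the work surface. World frame = base frame: x ahead of the robot, y to its left, z up, the work surface at z = 0. Lengths are in m, angles in rad, forces in N, time in s.
With the tool pointing down it reaches from about 0.375 to 0.9 m from the base axis. Payload 3.1 kg.
Tool frame: the origin (TCP) lies where the fingers leave the gripper's body, on its centre line; the fingertips stand 70 mm ahead of it and the grasp point (between the pads) lies 51 mm ahead of it; x points along the fingers, y is the direction in which the jaws open and shut, and the axes are right-handed (so a half turn about x gives the same grasp; the last joint's range is limited). The gripper opens to 87 mm and grips with 3 to 60 N. Pads are 19 mm wide; open, the fingers measure 117 mm over their backs; the gripper's body (75 mm by 190 mm) begins 51 mm behind the grasp point.
Start: joints at [1.079, 0.527, 1.433, -0, 1.181, -0.178], TCP at [0.193, 0.594, 0.292] pointing down, gripper open.
Joint ranges: [-3.08, 3.08], [-0.75, 2.2], [0.22, 2.44], [-1.43, 4.57], [0, 2.65], [-2.85, 2.85]. Speed limits (rad/s): [2.79, 2.79, 3.14, 3.14, 3.14, 3.14].

INTERFACE

Orientations are given as a unit quaternion [w, x, y, z].
In Python, from plant import sense, read_camera, camera_model, hand_in, find_in, pinpoint gives the robot as it stands. The module is installed in compiled form; this text tells all that it offers.
- The arm moves only by the tool send_rows, never from a script. Its arguments are lists of equal length, an entry for each row: "translation": the shift along the tool's x, y, z in m, a list of three; "rot": the turn, a rotation vector about the tool's x, y, z in rad, a list of three; "grip": the finger opening in m, from 0 to 0.087. In form: {"translation": [[tx, ty, tz], ...], "rot": [[rx, ry, rz], ...], "grip": [grip, ...]}. A call has 1 to 10 rows; each row shifts and turns the pose as measured when the row begins, along the tool's axes as they then stand; what a row does not reach is not made up. A row lasts 1/12 s, in which the tool goes at most 41.7 mm and 7.16 degrees, less where a joint would pass 70% of its speed; a pose out of reach is approached as far as the arm can. A call with a gripper value outside its range is refused whole. The fingers move at their own pace and stop on an object; the grip force is fixed at half the most. Time passes only in rows, so rows that do not move let the fingers close. It gives the time, the measured TCP pose, the force and the opening at its end, in the units of the state.
- sense(): the state, without advancing time (a new reading comes with each control period).
- read_camera(name): name is "side" or "top"; returns the picture (480x640x3 uint8, red, green, blue); there is no depth.
- camera_model(name): a dict with "fovy" (degrees; the focal length in pixels is half the picture's height over the tangent of half this angle, whatever the lens; pixels are square), "cx", "cy" (the principal point, pixels), "cam_to_world" (4x4, takes a point from camera to world coordinates). Camera axes: x right, y down, z forward; pixel columns grow to the right and rows downward; lengths in m; the calibration is good to about 2 mm. A picture is of the moment at which its call begins. camera_model takes no time and is no camera call.
- hand_in(): hands the job in, once; it reports no verdict.
Trained networks look in the newest picture that a camera, given by its name, has taken for a name from the list of things; names that differ only in an ending like _2 or _b are one class to them, and where a whole thing is asked for, a point or a joint stands for the part that bears it (a point fixed in the world has none). Each returns a list of dicts, best first, with "p" (0 to 1); they miss things now and then, are a little off and sometimes report something else, mostly with a low value. They report only what shows in the picture. A call takes as long as a camera call.
- find_in(camera, thing): "location" ([row, column] in pixels, amid what is visible of it).
- pinpoint(camera, thing): "location" ([row, column] in pixels: a listed point, or the origin of a listed thing).
The state is a dict: "time": time; "q": joint angles; "dq": joint speeds; "joint_torque": joint torques, N m; "position": TCP position; "ee_rot": TCP orientation; "force": force on the tool from outside, world axes, zero at the start; "wrist_torque": the same for the moment, N m; "finger_gap": finger opening in m.
Only numpy, scipy, OpenCV 4.12 (cv2) and the standard library are available. Lean on these libraries where they do the work, as an engineer would, in place of code of your own. Each camera call takes 0.05 s, during which the arm holds its last target.

## Working session

There is one attempt and no reset: what is moved stays moved. The work goes in short steps, Python scripts to look and compute and a tool call to move; the robot and the scene stay as the last step left them, time stands still between calls to the robot, and variables do not carry over. Pictures are saved under pics/ and viewed, and the job is handed in when it is done.

Besides the shell and the picture viewer there is one more tool, called after ">>>" in YAML: its name, and indented under it one key for each argument. send_rows: Moves the arm, as the interface text tells. Its arguments: {"type":"object","properties":{"translation":{"type":"array"},"rot":{"type":"array"},"grip":{"type":"array"}},"required":["translation","rot","grip"]}

```bash
mkdir -p pics
cat > h.py <<'E'
import numpy as np, cv2
from plant import *
def snap(n,f):
    im=read_camera(n); cv2.imwrite('pics/'+f,im[:,:,::-1]); return im
def ray(n,rc):
    m=camera_model(n); f=240/np.tan(np.radians(m['fovy'])/2); T=np.array(m['cam_to_world'])
    d=T[:3,:3]@np.array([(rc[1]-m['cx'])/f,(rc[0]-m['cy'])/f,1]); return T[:3,3],d
def atz(n,rc,z):
    o,d=ray(n,rc); return o+d*(z-o[2])/d[2]
def proj(n,p):
    m=camera_model(n); f=240/np.tan(np.radians(m['fovy'])/2); T=np.array(m['cam_to_world'])
    c=T[:3,:3].T@(np.array(p)-T[:3,3]); return c[1]/c[2]*f+m['cy'],c[0]/c[2]*f+m['cx']
E
python3 - <<'E'
from h import *
np.set_printoptions(precision=4,suppress=True)
for n in ['side','top']:
    snap(n,n+'0.png'); print(camera_model(n))
    for t in ['chest','hinge','ledge','mould_a','beaker','tin','tamper','spatula','plates','brush']:
        r=pinpoint(n,t); print(n,t,[(np.round(a['location'],1).tolist(),round(a['p'],2)) for a in r[:4]])
print(sense())
E
```

```text
{'fovy': 55.11151186969529, 'cx': 325.78302187337664, 'cy': 229.71386561546146, 'cam_to_world': array([[ 0.983 ,  0.1375, -0.1216,  0.6144],
       [ 0.1835, -0.757 ,  0.6271, -0.5541],
       [-0.0058, -0.6387, -0.7694,  0.8555],
       [ 0.    ,  0.    ,  0.    ,  1.    ]])}
side chest [([268.8, 349.0], 0.85), ([349.2, 269.0], 0.7)]
side hinge [([232.9, 396.3], 0.69)]
side ledge [([161.2, 435.7], 0.64), ([378.7, 309.5], 0.49)]
side mould_a [([305.0, 337.1], 0.86), ([224.1, 363.7], 0.69)]
side beaker []
side tin [([380.3, 346.2], 0.58)]
side tamper [([375.6, 309.5], 0.79), ([241.3, 278.7], 0.18)]
side spatula [([240.9, 277.7], 0.65)]
side plates [([296.5, 283.4], 0.55), ([268.6, 351.3], 0.55)]
side brush [([347.7, 271.8], 0.77)]
{'fovy': 50.376029154829546, 'cx': 321.7675683301388, 'cy': 236.96714901111093, 'cam_to_world': array([[ 0.017 , -0.9817,  0.1899,  0.3065],
       [-0.9997, -0.013 ,  0.0222,  0.0357],
       [-0.0193, -0.1902, -0.9816,  1.2166],
       [ 0.    ,  0.    ,  0.    ,  1.    ]])}
top chest [([230.9, 329.3], 0.92)]
top hinge [([185.2, 321.3], 0.9), ([230.6, 329.
[... 157 characters left out ...]
], 0.8), ([287.8, 422.2], 0.49)]
top tin [([222.1, 435.8], 0.91), ([235.1, 376.4], 0.66)]
top tamper [([251.6, 440.2], 0.69)]
top spatula [([311.3, 307.5], 0.87)]
top plates [([286.6, 367.8], 0.84)]
top brush [([285.4, 418.7], 0.7)]
{'time': 1.1, 'q': array([ 1.0785,  0.5275,  1.4327, -0.    ,  1.1814, -0.1785]), 'dq': array([ 0.0022, -0.0003,  0.0011, -0.0008,  0.0009, -0.0001]), 'joint_torque': array([ -0.0006, -44.0028, -17.6988,   0.0632,   0.0505,  -0.    ]), 'position': array([0.1929, 0.5945, 0.2923]), 'ee_rot': array([ 0.6984,  0.1105,  0.6984, -0.1105]), 'force': array([-0.2071,  0.6932, -0.3804]), 'wrist_torque': array([ 0.0043, -0.0388, -0.0147]), 'finger_gap': 0.08723899399956905}
```

View pictures.

View pics/side0.png

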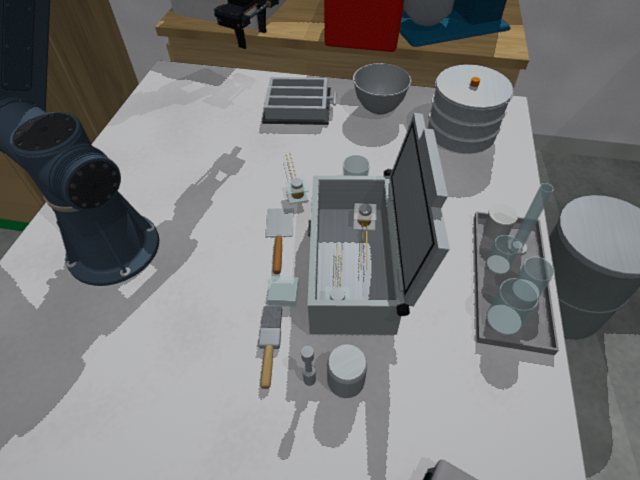

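View pics/top0.png

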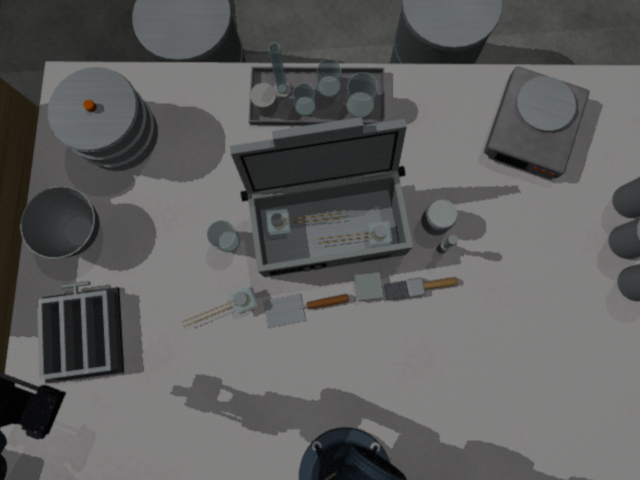

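Run:
```python
from h import *
np.set_printoptions(precision=4,suppress=True)
print('chest',atz('top',[230.9,329.3],0),atz('side',[268.8,349],0))
print('hinge',atz('top',[185.2,321.3],.126),atz('side',[232.9,396.3],.126))
print('ledge',atz('top',[129.2,320.2],.32),atz('side',[161.2,435.7],.32))
for t,rc in dict(beaker=[243.7,230.2],tin=[222.1,435.8],tamper=[251.6,440.2],spat=[311.3,307.5],plates=[286.6,367.8],brush=[285.4,418.7],ma=[222.2,276.8],mb=[235,376]).items(): print(t,atz('top',rc,0))
```

```text
chest [0.5572 0.0451 0.    ] [0.5518 0.0398 0.    ]
hinge [0.6346 0.0633 0.126 ] [0.6427 0.0579 0.126 ]
ledge [0.6848 0.0623 0.32  ] [0.688 0.067 0.32 ]
beaker [0.5223 0.2855 0.    ]
tin [ 0.5824 -0.2136  0.    ]
tamper [ 0.5098 -0.2223  0.    ]
spat [0.3625 0.0938 0.    ]
plates [ 0.4231 -0.0484  0.    ]
brush [ 0.4277 -0.1692  0.    ]
ma [0.5772 0.1738 0.    ]
mb [ 0.5485 -0.0683  0.    ]
```

Run:
```python
from h import *
im=cv2.imread('pics/top0.png')[100:290,215:425]; cv2.imwrite('pics/topz.png',cv2.resize(im,None,fx=3.8,fy=3.1,interpolation=cv2.INTER_CUBIC)[:600,:800])
R=np.array; 
from scipy.spatial.transform import Rotation as Ro
s=sense(); q=s['ee_rot']; print(Ro.from_quat([q[1],q[2],q[3],q[0]]).as_matrix().round(3))
```

```text
[[ 0.     0.309  0.951]
 [ 0.     0.951 -0.309]
 [-1.     0.     0.   ]]
```

View pics/topz.png

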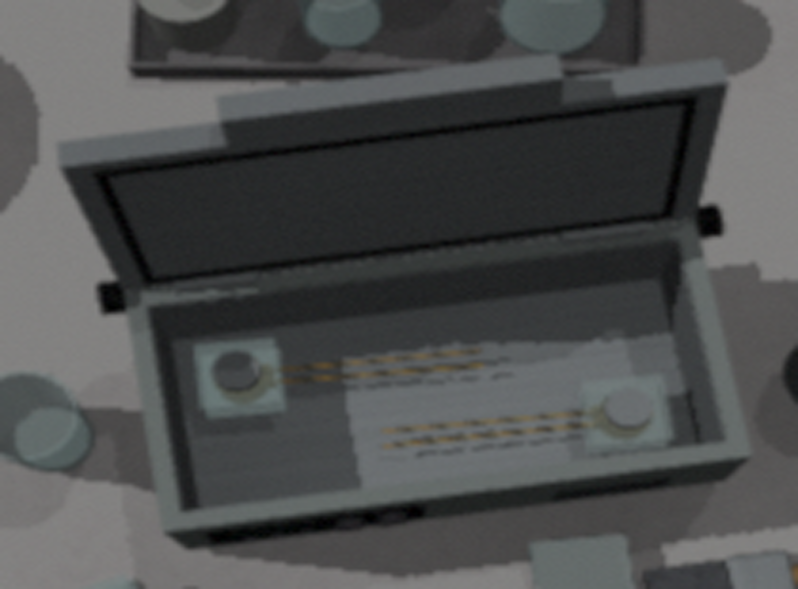

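Run:
```python
from h import *
np.set_printoptions(precision=4,suppress=True)
L=atz('top',[271.9,260.3],.125);Rr=atz('top',[246.8,411.8],.125)
print(L,Rr,np.linalg.norm(L-Rr)); d=(L-Rr); psi=np.arctan2(-d[0],d[1]); print(psi)
A=atz('top',[195.8,243.9],.126);B=atz('top',[171.3,401.6],.126); d2=A-B; print(A,B,(A+B)/2,np.arctan2(-d2[0],d2[1]))
X=np.array([np.cos(psi),np.sin(psi),0])
print('hinge from front edge',(L+Rr)/2+.175*X)
# triangulated hinge & ledge
def tri(rt,rs):
    o1,d1=ray('top',rt);o2,d2=ray('side',rs)
    t=np.linalg.lstsq(np.c_[d1,-d2],o2-o1,rcond=None)[0]; return o1+d1*t[0],o2+d2*t[1]
print(tri([185.2,321.3],[232.9,396.3]),tri([129.2,320.2],[161.2,435.7]))
```

```text
[0.4393 0.1916 0.125 ] [ 0.4986 -0.1349  0.125 ] 0.33176580107280074
0.179902499551683
[0.6083 0.2347 0.126 ] [ 0.6687 -0.1149  0.126 ] [0.6385 0.0599 0.126 ] 0.17135761860007803
hinge from front edge [0.6411 0.0597 0.125 ]
(array([0.6377, 0.0636, 0.1156]), array([0.643 , 0.0653, 0.1172])) (array([0.684 , 0.0623, 0.3219]), array([0.6875, 0.0632, 0.3234]))
```

```bash
cat >> h.py <<'E'
from scipy.spatial.transform import Rotation as Ro
PSI=.176; H=np.array([.6406,.126])
def Rphi(phi,psi=PSI):
    er=np.array([np.cos(psi),np.sin(psi),0]); ez=np.array([0,0,1.])
    a=np.cos(phi)*er-np.sin(phi)*ez; b=np.sin(phi)*er+np.cos(phi)*ez
    return Ro.from_matrix(np.c_[a,b,np.cross(a,b)])
def cur():
    s=sense(); q=s['ee_rot']; return s['position'],Ro.from_quat([q[1],q[2],q[3],q[0]]),s
def plan(P1,R1,n,P0=None,R0=None):
    p,R,_=cur()
    if P0 is not None: p,R=P0,R0
    rv=(R.inv()*R1).as_rotvec()
    for i in range(n):
        t=R.inv().apply((P1-p)/(n-i)); r=rv/n
        print([round(float(x),4) for x in t],[round(float(x),3) for x in r])
        p=p+(P1-p)/(n-i); R=R*Ro.from_rotvec(r)
def P(r,z,psi=PSI): return np.array([r*np.cos(psi),r*np.sin(psi),z])
E
python3 - <<'E'
from h import *
plan(P(.685,.43),Rphi(np.pi/2),20)
E
```

```text
[-0.0069, -0.0151, 0.0302] [0.054, -0.0, -0.0]
[-0.0069, -0.0135, 0.031] [0.054, -0.0, -0.0]
[-0.0069, -0.0118, 0.0317] [0.054, -0.0, -0.0]
[-0.0069, -0.0101, 0.0323] [0.054, -0.0, -0.0]
[-0.0069, -0.0083, 0.0328] [0.054, -0.0, -0.0]
[-0.0069, -0.0065, 0.0332] [0.054, -0.0, -0.0]
[-0.0069, -0.0047, 0.0335] [0.054, -0.0, -0.0]
[-0.0069, -0.0029, 0.0337] [0.054, -0.0, -0.0]
[-0.0069, -0.0011, 0.0338] [0.054, -0.0, -0.0]
[-0.0069, 0.0007, 0.0338] [0.054, -0.0, -0.0]
[-0.0069, 0.0026, 0.0337] [0.054, -0.0, -0.0]
[-0.0069, 0.0044, 0.0335] [0.054, -0.0, -0.0]
[-0.0069, 0.0062, 0.0332] [0.054, -0.0, -0.0]
[-0.0069, 0.008, 0.0328] [0.054, -0.0, -0.0]
[-0.0069, 0.0097, 0.0324] [0.054, -0.0, -0.0]
[-0.0069, 0.0115, 0.0318] [0.054, -0.0, -0.0]
[-0.0069, 0.0132, 0.0311] [0.054, -0.0, -0.0]
[-0.0069, 0.0148, 0.0304] [0.054, -0.0, -0.0]
[-0.0069, 0.0165, 0.0295] [0.054, -0.0, -0.0]
[-0.0069, 0.018, 0.0286] [0.054, -0.0, -0.0]
```

>>> send_rows:
  translation:
    - [-0.014,-0.015,0.03]
    - [-0.014,-0.0135,0.031]
    - [-0.014,-0.012,0.032]
    - [-0.014,-0.01,0.032]
    - [-0.014,-0.008,0.033]
    - [-0.014,-0.0065,0.033]
    - [-0.014,-0.005,0.0335]
    - [-0.014,-0.003,0.034]
    - [-0.014,-0.001,0.034]
    - [-0.014,0.001,0.034]
  rot:
    - [0.054,0,0]
    - [0.054,0,0]
    - [0.054,0,0]
    - [0.054,0,0]
    - [0.054,0,0]
    - [0.054,0,0]
    - [0.054,0,0]
    - [0.054,0,0]
    - [0.054,0,0]
    - [0.054,0,0]
  grip: [0.087,0.087,0.087,0.087,0.087,0.087,0.087,0.087,0.087,0.087]

```text
time: 1.93
position: [0.4358, 0.3492, 0.4337]
ee_rot: [0.641, 0.295, 0.643, -0.299]
force: [0.2, -0.2, -0.2]
finger_gap: 0.0871
```

```bash
cat > log.py <<'E'
from h import *
import json
p,R,s=cur(); open('kin.txt','a').write(json.dumps([s['q'].tolist(),p.tolist()])+'\n')
M=R.as_matrix()
print(s['time'],p.round(4),'r',np.hypot(*p[:2]).round(4),'az',np.arctan2(p[1],p[0]).round(4),'q',s['q'].round(3),'F',s['force'].round(2)); print('a',M[:,0].round(3),'b',M[:,1].round(3))
E
echo '[[1.0785,0.5275,1.4327,0,1.1814,-0.1785],[0.1929,0.5945,0.2923]]'>kin.txt
python3 log.py; python3 -c "
from h import *
plan(P(.685,.43),Rphi(np.pi/2),11)"
```

```text
1.9333 [0.4358 0.3492 0.4337] r 0.5585 az 0.6755 q [ 4.760e-01  3.040e-01  1.401e+00 -1.000e-03  1.443e+00 -2.290e-01] F [ 0.16 -0.21 -0.16]
a [-0.006 -0.004 -1.   ] b [ 0.762  0.648 -0.007]
[0.0003, 0.003, 0.0299] [0.048, 0.0, 0.001]
[0.0003, 0.0044, 0.0298] [0.048, 0.0, 0.001]
[0.0003, 0.0059, 0.0295] [0.048, 0.0, 0.001]
[0.0003, 0.0073, 0.0292] [0.048, 0.0, 0.001]
[0.0003, 0.0087, 0.0288] [0.048, 0.0, 0.001]
[0.0003, 0.0101, 0.0284] [0.048, 0.0, 0.001]
[0.0003, 0.0114, 0.0278] [0.048, 0.0, 0.001]
[0.0003, 0.0127, 0.0273] [0.048, 0.0, 0.001]
[0.0003, 0.014, 0.0266] [0.048, 0.0, 0.001]
[0.0003, 0.0153, 0.0259] [0.048, 0.0, 0.001]
[0.0003, 0.0165, 0.0251] [0.048, 0.0, 0.001]
```

>>> send_rows:
  translation:
    - [0,0.003,0.03]
    - [0,0.0045,0.03]
    - [0,0.006,0.0295]
    - [0,0.0075,0.029]
    - [0,0.009,0.029]
    - [0,0.01,0.0285]
    - [0,0.0115,0.028]
    - [0,0.0125,0.0275]
    - [0,0.014,0.0265]
    - [0,0.0155,0.026]
  rot:
    - [0.05,0,0]
    - [0.05,0,0]
    - [0.05,0,0]
    - [0.05,0,0]
    - [0.05,0,0]
    - [0.05,0,0]
    - [0.05,0,0]
    - [0.05,0,0]
    - [0.05,0,0]
    - [0.05,0,0]
  grip: [0.087,0.087,0.087,0.087,0.087,0.087,0.087,0.087,0.087,0.087]

```text
time: 2.77
position: [0.6599, 0.1225, 0.4411]
ee_rot: [0.543, 0.456, 0.541, -0.452]
force: [0.5, 0.8, 0.2]
finger_gap: 0.0872
```

```bash
python3 log.py; python3 -c "
from h import *
plan(P(.685,.43),Rphi(np.pi/2),2)"
```

```text
2.7667 [0.6599 0.1225 0.4411] r 0.6712 az 0.1836 q [ 0.017  0.478  1.107  0.002  1.551 -0.159] F [0.53 0.77 0.24]
a [ 0.006  0.002 -1.   ] b [0.984 0.175 0.006]
[0.0056, 0.0069, 0.0026] [0.0, -0.0, -0.003]
[0.0056, 0.0069, 0.0025] [0.0, -0.0, -0.003]
```

>>> send_rows:
  translation:
    - [-0.02,0,0]
    - [0,0,0]
    - [0,0,0]
    - [0,0,0]
    - [0,0,0]
    - [0,0,0]
    - [0,0,0]
  rot:
    - [0,0,0.1]
    - [0,0,0.12]
    - [0,0,0.12]
    - [0,0,0.12]
    - [0,0,0.12]
    - [0,0,0.1]
    - [0,0,0]
  grip: [0.087,0.087,0.087,0.087,0.087,0.087,0.087]

```text
time: 3.35
position: [0.6681, 0.1125, 0.4508]
ee_rot: [0.663, 0.614, 0.35, -0.248]
force: [-1.2, 0.1, -2.1]
finger_gap: 0.087
```

```bash
python3 log.py
cat > fit.py <<'E'
from h import *
import json
D=[json.loads(l) for l in open('kin.txt')]
from scipy.optimize import least_squares
def fk(v,q):
    r0,L1,L2,e,h,Lt,off=v
    q1,q2,q3,q4,q5,q6=q
    rz=lambda t:Ro.from_rotvec([0,0,t]); ry=lambda t:Ro.from_rotvec([0,t,0])
    R1=rz(q1);R2=R1*ry(q2);R3=R2*ry(q3);R5=R3*rz(sg4*q4)*ry(q5)
    return np.array([0,0,h])+R1.apply([r0,off,0])+R2.apply([0,0,L1])+R3.apply([e,0,L2])+R5.apply([0,0,Lt]), R5
sg4=1
if __name__=='__main__':
    f=lambda v:np.concatenate([fk(v,q)[0]-np.array(p) for q,p in D]+[1e-3*(v-np.array([0,.4,.4,0,.3,.2,.11]))])
    s=least_squares(f,[0,.4,.4,0,.3,.2,.11]); print(s.x.round(4),np.abs(s.fun[:-7]).max()); np.save('v.npy',s.x)
E
python3 fit.py
```

```text
3.35 [0.6681 0.1125 0.4508] r 0.6775 az 0.1668 q [-0.043  0.281  1.539  0.214  0.648 -0.33 ] F [-1.18  0.08 -2.11]
a [ 0.632  0.101 -0.768] b [0.758 0.123 0.64 ]
[2.000e-04 5.880e-01 3.915e-01 1.140e-01 2.741e-01 2.357e-01 1.110e-01] 1.0890190322687676e-05
```

```bash
cat > ik.py <<'E'
from fit import *
v=np.load('v.npy'); LO=np.array([-3.08,-.75,.22,-1.43,0,-2.85]);HI=np.array([3.08,2.2,2.44,4.57,2.65,2.85])
def fkt(q):
    p,R5=fk(v,q); a=R5.apply([0,0,1])
    Rt=R5*Ro.from_rotvec([0,0,q[5]])  # sign tested below
    return p,R5
def toolR(q,sg=1):
    p,R5=fk(v,q)
    M=R5*Ro.from_rotvec([0,0,sg*q[5]])
    m=M.as_matrix(); # tool x = z5, tool y = -x5 or x5
    return p,m
SG=1;YS=-1
def res(q,Pt,Rt):
    p,m=toolR(q,SG); T=np.c_[m[:,2],YS*m[:,0],np.cross(m[:,2],YS*m[:,0])]
    return np.concatenate([(p-Pt)*5,(T-Rt.as_matrix()).ravel()])
def ik(Pt,Rt,q0):
    s=least_squares(res,np.clip(q0,LO+1e-3,HI-1e-3),args=(Pt,Rt),bounds=(LO,HI)); return s.x,np.abs(s.fun).max()
def tcp(th,phi,s=.025,g=0,yc=.05):
    u=np.array([-np.cos(th),np.sin(th)]); E=H0+.203*u
    a=np.array([np.cos(phi),-np.sin(phi)]);b=np.array([np.sin(phi),np.cos(phi)])
    c=E-(.07-s)*a+(.0435-g)*b
    return hp[:2]+yc*ey+c[0]*ex, c[1]
ex=np.array([np.cos(PSI),np.sin(PSI)]);ey=np.array([-np.sin(PSI),np.cos(PSI)])
hp=np.array([.640,.060]); H0=np.array([0,.126])
def pose(th,phi,**k):
    xy,z=tcp(th,phi,**k); return np.array([*xy,z]),Rphi(phi)
if __name__=='__main__':
    for SG in (1,-1):
        for YS in (1,-1):
            p,R,s=cur(); print(SG,YS,np.abs(res(s['q'],p,R)).max())
E
python3 ik.py
```

```text
1 1 1.974435057334634
1 -1 5.445095161343838e-05
-1 1 1.8429879744172055
-1 -1 0.6306380976111605
```

```bash
cat > t.py <<'E'
from ik import *
np.set_printoptions(precision=3,suppress=True)
q0=sense()['q']
def rear(th,phi,s,g): # clearance of rear finger (inner face .0435, tip .07) to lid outer face, and E2 to rear inner
    u=np.array([-np.cos(th),np.sin(th)]);n=np.array([np.sin(th),np.cos(th)]);E=.203*u
    a=np.array([np.cos(phi),-np.sin(phi)]);b=np.array([np.sin(phi),np.cos(phi)])
    T=E-(.07-s)*a+(.0435-g)*b
    tip=T+.07*a+.0435*b
    # front finger tip inner
    ft=T+.07*a-.0435*b; fo=T+.07*a-.0585*b
    E2=E+.018*n
    return tip@n-.018, .0435-(E2-T)@b, ft, fo
for yc in (.05,0,-.05):
  for ph in (30,40,50,60):
    q=q0
    for th,g in ((.5,0),(0.2,0),(0,0),(0,.02)):
        Pt,Rt=pose(th,np.radians(ph),s=.022,g=g,yc=yc); q,e=ik(Pt,Rt,q)
        print(yc,ph,th,g,Pt,'q',q,'e',round(e,4),'rear',rear(th,np.radians(ph),.022,g))
E
python3 t.py
```

```text
0.05 30 0.5 0 [0.436 0.075 0.285] q [-0.312  0.341  2.44   2.452  0.703 -2.85 ] e 0.0498 rear (np.float64(0.0684566510017132), np.float64(0.0690050118872869), array([-0.159,  0.086]), array([-0.167,  0.073]))
0.05 30 0.2 0 [0.416 0.071 0.228] q [-0.335  0.442  2.44   2.41   0.712 -2.85 ] e 0.1547 rear (np.float64(0.057488884838123505), np.float64(0.06993425005425374), array([-0.18 ,  0.029]), array([-0.187,  0.016]))
0.05 30 0 0 [0.412 0.07  0.188] q [-0.359  0.535  2.44   2.381  0.751 -2.85 ] e 0.184 rear (np.float64(0.046344210129246166), np.float64(0.0714115427318801), array([-0.184, -0.011]), array([-0.191, -0.024]))
0.05 30 0 0.02 [0.402 0.068 0.17 ] q [-0.369  0.566  2.44   2.366  0.75  -2.85 ] e 0.2229 rear (np.float64(0.02902370205355739), np.float64(0.0514115427318801), array([-0.194, -0.028]), array([-0.201, -0.041]))
0.05 40 0.5 0 [0.447 0.076 0.288] q [-0.253  0.286  2.366  2.346  0.463 -2.688] e 0.0 rear (np.float64(0.06296750115247267), np.float64(0.06935215126386635), array([-0.161,  0.083]), array([-0.171,  0.072]))
0.05 40 0.2 0 [0.427 0.073 0.231] q [-0.308  0.431  
[... 8291 characters left out ...]
242120965), array([-0.167,  0.078]), array([-0.18 ,  0.071]))
-0.05 60 0.2 0 [ 0.466 -0.022  0.23 ] q [-0.44   0.368  2.183  1.113  0.328 -1.641] e 0.0 rear (np.float64(0.023114066396666435), np.float64(0.07508245242584402), array([-0.188,  0.021]), array([-0.201,  0.014]))
-0.05 60 0 0 [ 0.462 -0.022  0.189] q [-0.447  0.476  2.231  1.585  0.296 -2.143] e 0.0 rear (np.float64(0.006447441116742364), np.float64(0.07799999999999997), array([-0.192, -0.019]), array([-0.205, -0.027]))
-0.05 60 0 0.02 [ 0.445 -0.025  0.179] q [-0.479  0.5    2.281  1.783  0.317 -2.381] e 0.0 rear (np.float64(-0.003552558883257638), np.float64(0.05799999999999998), array([-0.209, -0.029]), array([-0.222, -0.037]))
```

```bash
cat > t2.py <<'E'
from ik import *
np.set_printoptions(precision=2,suppress=True,linewidth=150)
def tool(th,phi,s,g,yc,dl):
    Rt=Rphi(phi,PSI+dl); M=Rt.as_matrix()
    E=np.array([*(hp+yc*ey),.126])+.203*(-np.cos(th)*np.array([*ex,0])+np.sin(th)*np.array([0,0,1]))
    return E-(.07-s)*M[:,0]+(.0435-g)*M[:,1],Rt
if __name__=='__main__':
  import sys
  for yc in (0.05,0,-.06):
   for dl in (-.3,0,.3,.6):
    for pf in (50,57):
      q=np.array([0,.478,1.1,0,1.55,-.16]);tr=[];em=0
      for th in np.linspace(1.45,0,30):
        phi=np.radians(90-(90-pf)*min(1,(1.45-th)/1.3)); s=.025-.01*(1.45-th)/1.45
        q,e=ik(*tool(th,phi,s,0,yc,dl),q); tr.append(q); em=max(em,e)
      q,e=ik(*tool(0,phi,s,.02,yc,dl),q); tr.append(q);tr=np.array(tr)
      print(yc,dl,pf,'err',round(em,3),round(e,3),'maxstep',np.abs(np.diff(tr,axis=0)).max(0),'minq5',tr[:,4].min(),'end',tr[-1])
E
python3 t2.py
```

```text
0.05 -0.3 50 err 0.144 0.17 maxstep [0.01 0.03 0.05 0.97 0.08 0.97] minq5 0.03351836202297254 end [-0.05  0.38  2.25 -1.43  0.04  1.49]
0.05 -0.3 57 err 0.064 0.089 maxstep [0.01 0.03 0.04 0.86 0.07 0.86] minq5 0.027488779360138185 end [-0.06  0.41  2.25 -1.43  0.03  1.48]
0.05 0 50 err 0.024 0.051 maxstep [0.03 0.04 0.05 0.42 0.08 0.43] minq5 0.210723575098399 end [-0.28  0.51  2.42  2.43  0.48 -2.85]
0.05 0 57 err 0.0 0.0 maxstep [0.02 0.04 0.05 0.42 0.07 0.43] minq5 0.18687207412075163 end [-0.21  0.5   2.37  2.46  0.34 -2.83]
0.05 0.3 50 err 0.0 0.021 maxstep [0.04 0.04 0.05 0.18 0.05 0.21] minq5 0.43773921583184966 end [-0.41  0.55  2.41  2.01  0.58 -2.85]
0.05 0.3 57 err 0.0 0.0 maxstep [0.04 0.03 0.05 0.19 0.05 0.21] minq5 0.38918692276470873 end [-0.34  0.5   2.34  1.85  0.42 -2.6 ]
0.05 0.6 50 err 0.0 0.0 maxstep [0.05 0.04 0.04 0.1  0.04 0.13] minq5 0.6460947321568535 end [-0.5   0.56  2.34  1.58  0.66 -2.77]
0.05 0.6 57 err 0.0 0.0 maxstep [0.05 0.03 0.04 0.1  0.04 0.13] minq5 0.5389464501517269 end [-0.41  0.5   2.28  1.37  0.54 -2.46]
0 -0.3 50 err 0.057 0.073 maxstep [0
[... 1364 characters left out ...]
 end [-0.61  0.55  2.39  2.11  0.56 -2.85]
-0.06 0 57 err 0.0 0.0 maxstep [0.04 0.03 0.05 0.21 0.05 0.23] minq5 0.3491446094825746 end [-0.54  0.5   2.31  1.9   0.39 -2.55]
-0.06 0.3 50 err 0.0 0.0 maxstep [0.05 0.04 0.05 0.11 0.04 0.14] minq5 0.6038097291564956 end [-0.71  0.56  2.33  1.64  0.64 -2.74]
-0.06 0.3 57 err 0.0 0.0 maxstep [0.04 0.03 0.04 0.11 0.04 0.14] minq5 0.5093332094796885 end [-0.62  0.51  2.26  1.41  0.51 -2.41]
-0.06 0.6 50 err 0.0 0.0 maxstep [0.04 0.03 0.04 0.06 0.03 0.09] minq5 0.7545808185854387 end [-0.74  0.57  2.22  1.21  0.75 -2.6 ]
-0.06 0.6 57 err 0.0 0.0 maxstep [0.05 0.03 0.04 0.06 0.03 0.09] minq5 0.6638400623328949 end [-0.66  0.52  2.17  1.07  0.66 -2.37]
```

```bash
cat >> t2.py <<'E'
YC=-.02;DL=.3
def at(x,z,phi=np.pi/2,yc=YC): # TCP at chest-x offset from hinge, height z
    return np.array([*(hp+yc*ey+x*ex),z]),Rphi(phi,PSI+DL)
E
python3 - <<'E'
from t2 import *
plan(*at(.044,.45),9)
E
```

```text
[0.0007, 0.0006, 0.0074] [-0.034, 0.012, -0.077]
[0.0005, 0.0004, 0.0074] [-0.034, 0.012, -0.077]
[0.0004, 0.0002, 0.0074] [-0.034, 0.012, -0.077]
[0.0003, -0.0, 0.0075] [-0.034, 0.012, -0.077]
[0.0002, -0.0002, 0.0075] [-0.034, 0.012, -0.077]
[0.0002, -0.0005, 0.0074] [-0.034, 0.012, -0.077]
[0.0001, -0.0007, 0.0074] [-0.034, 0.012, -0.077]
[0.0001, -0.001, 0.0074] [-0.034, 0.012, -0.077]
[0.0001, -0.0012, 0.0074] [-0.034, 0.012, -0.077]
```

>>> send_rows:
  translation:
    - [0,0,0.0075]
    - [0,0,0.0075]
    - [0,0,0.0075]
    - [0,0,0.0075]
    - [0,0,0.0075]
    - [0,0,0.0075]
    - [0,-0.001,0.0075]
    - [0,-0.001,0.0075]
    - [0,-0.001,0.0075]
    - [0,0,0]
  rot:
    - [-0.034,0.012,-0.077]
    - [-0.034,0.012,-0.077]
    - [-0.034,0.012,-0.077]
    - [-0.034,0.012,-0.077]
    - [-0.034,0.012,-0.077]
    - [-0.034,0.012,-0.077]
    - [-0.034,0.012,-0.077]
    - [-0.034,0.012,-0.077]
    - [-0.034,0.012,-0.077]
    - [0,0,0]
  grip: [0.087,0.087,0.087,0.087,0.087,0.087,0.087,0.087,0.087,0.087]

```text
time: 4.18
position: [0.6842, 0.0427, 0.4567]
ee_rot: [0.592, 0.348, 0.618, -0.383]
force: [0.8, 0.0, -1.2]
finger_gap: 0.0871
```

```bash
python3 log.py; python3 fit.py; python3 -c "
from t2 import *
plan(*at(.044,.40),3)
snap('side','side1.png');snap('top','top1.png')"
```

```text
4.1833 [0.6842 0.0427 0.4567] r 0.6855 az 0.0624 q [-0.09   0.522  0.993 -0.03   1.682 -0.576] F [ 0.81  0.01 -1.2 ]
a [-0.057 -0.024 -0.998] b [ 0.883  0.464 -0.062]
[1.000e-04 5.880e-01 3.916e-01 1.140e-01 2.741e-01 2.357e-01 1.110e-01] 1.3105940484592349e-05
[0.0188, 0.0028, -0.0011] [0.003, -0.002, 0.021]
[0.0188, 0.0024, -0.0011] [0.003, -0.002, 0.021]
[0.0189, 0.002, -0.0011] [0.003, -0.002, 0.021]
```

View pics/side1.png

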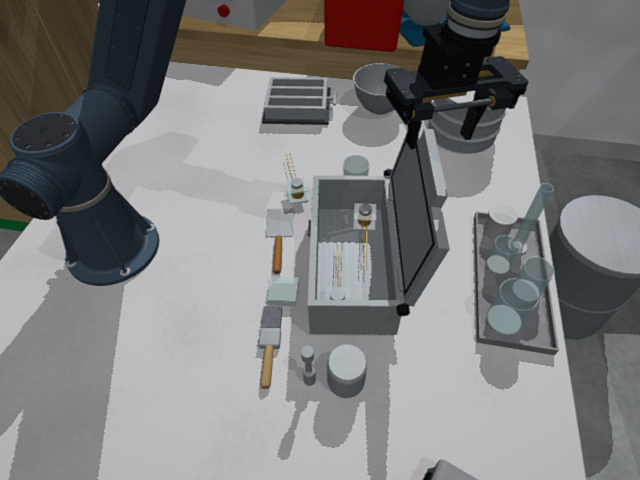

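View pics/top1.png

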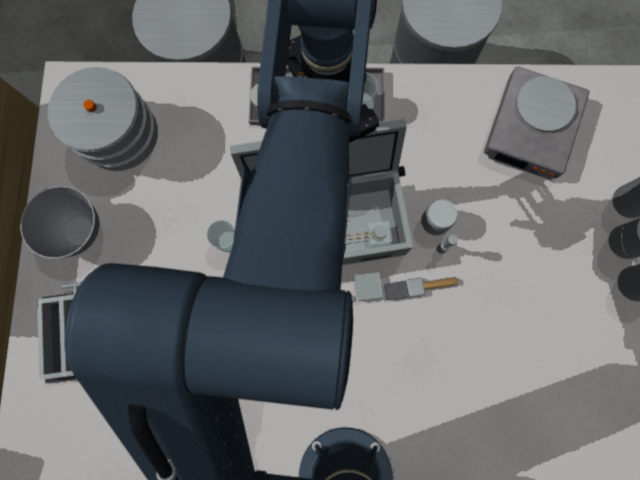

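>>> send_rows:
  translation:
    - [0.018,0.003,-0.001]
    - [0.018,0.003,-0.001]
    - [0.018,0.002,-0.001]
    - [0.016,0,0]
    - [0.014,0,0]
    - [0,0,0]
  rot:
    - [0,0,0.022]
    - [0,0,0.022]
    - [0,0,0.022]
    - [0,0,0]
    - [0,0,0]
    - [0,0,0]
  grip: [0.087,0.087,0.087,0.087,0.087,0.087]

```text
time: 4.78
position: [0.6842, 0.0535, 0.3749]
ee_rot: [0.607, 0.374, 0.601, -0.361]
force: [-0.5, 0.3, -1.0]
finger_gap: 0.0868
```

```bash
python3 log.py;  cat > ov.py <<'E'
from t2 import *
import sys
def ov(f,ths):
    im=read_camera('side')[:,:,::-1].copy()
    for th,c in ths:
        u=-np.cos(th)*np.array([*ex,0])+np.sin(th)*np.array([0,0,1]); n=np.sin(th)*np.array([*ex,0])+np.cos(th)*np.array([0,0,1]); h=np.array([*hp,.126]);w=np.array([*ey,0])
        for off in (0,.018):
            pts=[h+.175*u+off*n+y*w for y in (-.17,)]+[h+.175*u-.085*w+off*n,h+.203*u-.085*w+off*n,h+.203*u+.085*w+off*n,h+.175*u+.085*w+off*n,h+.175*u+.17*w+off*n]
            pts=[h-.17*w+off*n]+pts+[h+.17*w+off*n]
            px=np.array([proj('side',p)[::-1] for p in pts]).round().astype(int); cv2.polylines(im,[px],off==0,c,1)
    cr=cv2.resize(im[60:360,260:560],None,fx=2,fy=2,interpolation=cv2.INTER_CUBIC); cv2.imwrite('pics/'+f,cr)
if __name__=='__main__':
    ov(sys.argv[1],[(float(x),c) for x,c in zip(sys.argv[2:],[(0,0,255),(0,255,0),(255,0,0)])])
E
python3 ov.py ov2.png 1.75
```

```text
4.7833 [0.6842 0.0535 0.3749] r 0.6863 az 0.078 q [-0.089  0.538  1.175  0.014  1.413 -0.568] F [-0.47  0.31 -0.99]
a [ 0.017  0.012 -1.   ] b [0.888 0.459 0.021]
```

View pics/ov2.png

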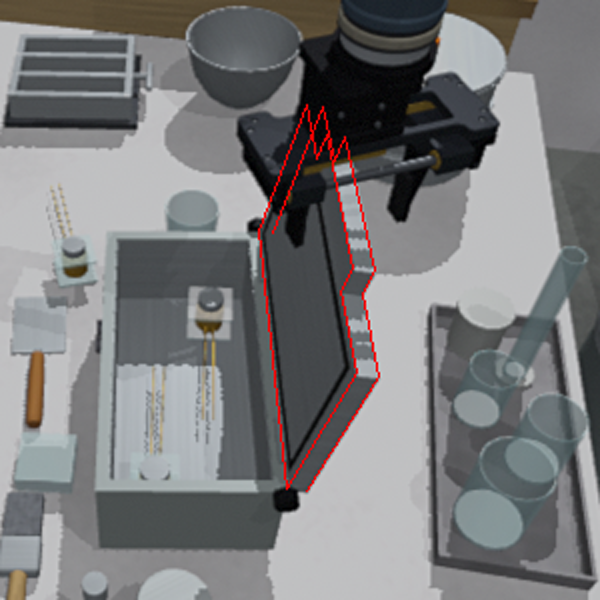

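>>> send_rows:
  translation:
    - [0,-0.008,-0.0025]
    - [0,-0.008,-0.0025]
    - [0,-0.006,-0.002]
    - [0,-0.004,-0.001]
    - [0,-0.004,-0.001]
    - [0,-0.004,-0.001]
    - [0,-0.004,-0.001]
    - [0,-0.004,-0.001]
  rot:
    - [0,0,-0.02]
    - [0,0,0]
    - [0,0,0]
    - [0,0,0]
    - [0,0,0]
    - [0,0,0]
    - [0,0,0]
    - [0,0,0]
  grip: [0.087,0.087,0.087,0.087,0.087,0.087,0.087,0.087]

```text
time: 5.5
position: [0.6399, 0.0458, 0.3844]
ee_rot: [0.608, 0.372, 0.599, -0.364]
force: [1.9, 1.1, 1.1]
finger_gap: 0.0873
```

```bash
cat > st.py <<'E'
from t2 import *
p,R,s=cur(); d=p[:2]-hp; M=R.as_matrix()
print('t',round(s['time'],2),'x',(d@ex).round(4),'y',(d@ey).round(4),'z',p[2].round(4),'phi',np.degrees(np.arcsin(-M[2,0])).round(1),'b',M[:,1].round(3),'rear x',(d@ex+.0387).round(4),'F',s['force'].round(2),'q',s['q'].round(2))
E
python3 st.py; python3 ov.py ov3.png 1.7 1.6
```

```text
t 5.5 x -0.0026 y -0.014 z 0.3844 phi 89.0 b [0.89 0.46 0.02] rear x 0.0361 F [1.94 1.11 1.1 ] q [-0.1   0.46  1.28  0.01  1.38 -0.58]
```

View pics/ov3.png

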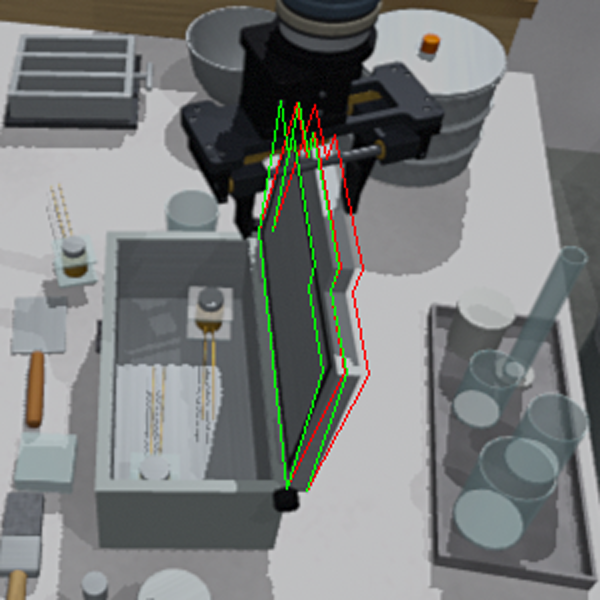

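>>> send_rows:
  translation:
    - [0.003,-0.004,-0.001]
    - [0.003,-0.004,-0.001]
    - [0.003,-0.004,-0.001]
    - [0.003,-0.004,-0.001]
    - [0.002,-0.004,-0.001]
    - [0.001,-0.003,-0.001]
  rot:
    - [0,0,0]
    - [0,0,0]
    - [0,0,0]
    - [0,0,0]
    - [0,0,0]
    - [0,0,0]
  grip: [0.087,0.087,0.087,0.087,0.087,0.087]

```text
time: 6.05
position: [0.6153, 0.0389, 0.3686]
ee_rot: [0.61, 0.372, 0.598, -0.364]
force: [1.3, 0.1, 1.4]
finger_gap: 0.0868
```

```bash
python3 st.py; python3 ov.py ov4.png 1.55 1.45
```

```text
t 6.05 x -0.028 y -0.0164 z 0.3686 phi 88.8 b [0.89 0.46 0.02] rear x 0.0107 F [1.29 0.06 1.43] q [-0.12  0.43  1.37  0.    1.31 -0.6 ]
```

View pics/ov4.png

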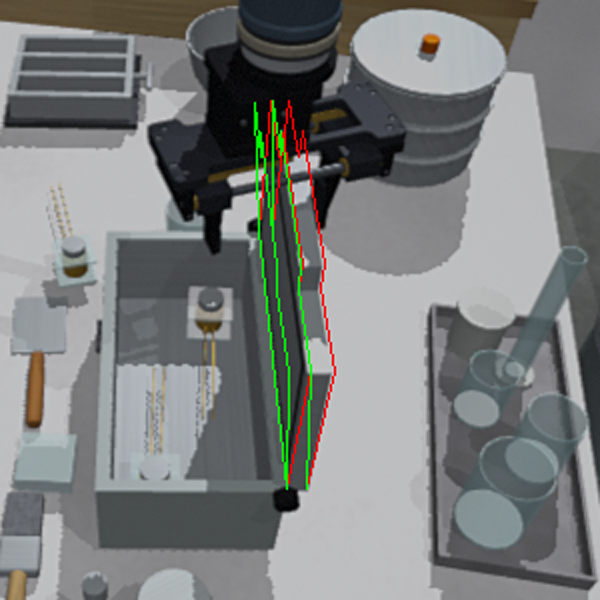

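>>> send_rows:
  translation:
    - [0,-0.004,-0.001]
    - [0,-0.004,-0.001]
    - [0,-0.004,-0.001]
    - [0,-0.004,-0.001]
    - [0,-0.003,-0.001]
  rot:
    - [0,0,0]
    - [0,0,0]
    - [0,0,0]
    - [0,0,0]
    - [0,0,0]
  grip: [0.087,0.087,0.087,0.087,0.087]

```text
time: 6.52
position: [0.5933, 0.0346, 0.3674]
ee_rot: [0.609, 0.372, 0.599, -0.364]
force: [0.9, -0.7, 0.3]
finger_gap: 0.0871
```

```bash
python3 st.py; python3 ov.py ov5.png 1.45 1.35
```

```text
t 6.52 x -0.0504 y -0.0168 z 0.3674 phi 89.0 b [0.89 0.46 0.02] rear x -0.0117 F [ 0.93 -0.65  0.33] q [-0.13  0.4   1.43  0.    1.29 -0.61]
```

View pics/ov5.png

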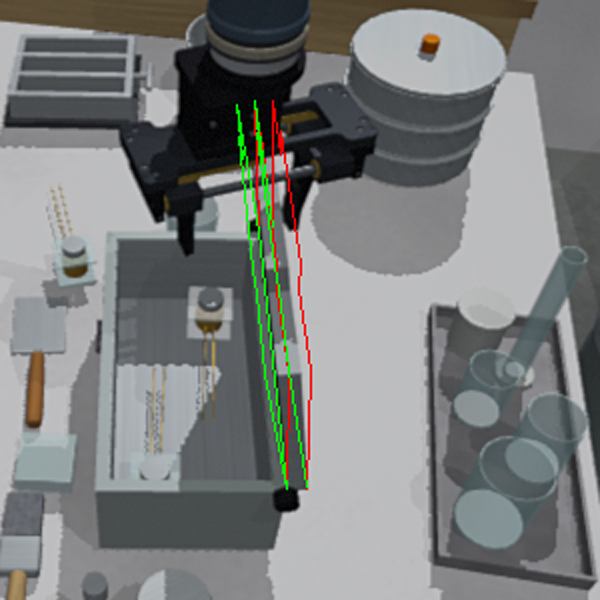

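>>> send_rows:
  translation:
    - [0,0.002,0]
    - [0,0,0]
    - [0,0,0]
  rot:
    - [0,0,0]
    - [0,0,0]
    - [0,0,0]
  grip: [0.087,0.087,0.087]

```text
time: 6.82
position: [0.5931, 0.0352, 0.367]
ee_rot: [0.607, 0.371, 0.6, -0.365]
force: [-0.2, -0.9, 0.2]
finger_gap: 0.0869
```

```bash
python3 st.py; python3 ov.py ov6.png 1.4 1.3
```

```text
t 6.82 x -0.0505 y -0.0162 z 0.367 phi 89.3 b [0.89 0.46 0.01] rear x -0.0118 F [-0.25 -0.88  0.16] q [-0.13  0.41  1.43  0.    1.3  -0.61]
```

View pics/ov6.png

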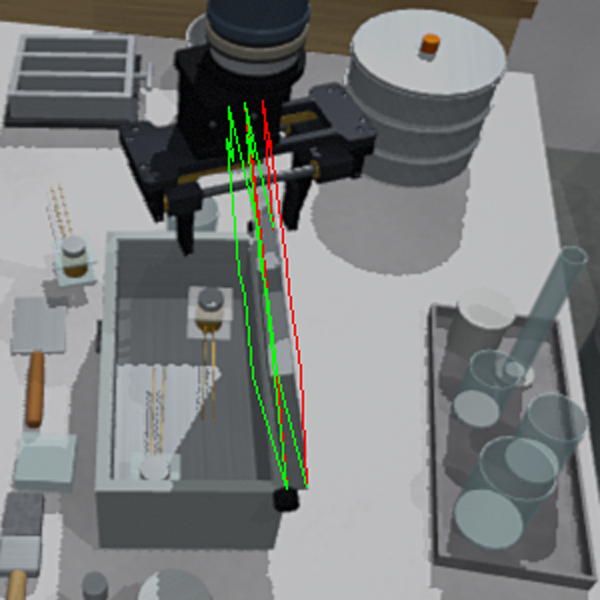

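```bash
cat > pl.py <<'E'
from t2 import *
import sys
th,ph,s,g,n=map(float,sys.argv[1:6]); 
Pt,Rt=tool(th,np.radians(ph),s,g,YC,DL); p,R,_=cur(); d=Pt[:2]-hp
print('target x',(d@ex).round(4),'z',Pt[2].round(4)); plan(Pt,Rt,int(n))
E
python3 pl.py 1.15 82 .028 0 6
python3 pl.py 1.0 78 .028 0 6
```

```text
target x -0.0474 z 0.3589
[0.0013, 0.0008, -0.001] [0.0, 0.001, 0.021]
[0.0014, 0.0008, -0.001] [0.0, 0.001, 0.021]
[0.0014, 0.0008, -0.001] [0.0, 0.001, 0.021]
[0.0014, 0.0007, -0.001] [0.0, 0.001, 0.021]
[0.0014, 0.0007, -0.001] [0.0, 0.001, 0.021]
[0.0014, 0.0007, -0.001] [0.0, 0.001, 0.021]
target x -0.0774 z 0.3469
[0.0033, -0.004, -0.0023] [0.0, 0.001, 0.033]
[0.0031, -0.0041, -0.0023] [0.0, 0.001, 0.033]
[0.003, -0.0042, -0.0023] [0.0, 0.001, 0.033]
[0.0029, -0.0043, -0.0023] [0.0, 0.001, 0.033]
[0.0027, -0.0044, -0.0023] [0.0, 0.001, 0.033]
[0.0026, -0.0045, -0.0023] [0.0, 0.001, 0.033]
```

>>> send_rows:
  translation:
    - [0.002,0,-0.001]
    - [0.002,0,-0.001]
    - [0.002,0,-0.001]
    - [0.002,0,-0.001]
    - [0.001,0,-0.001]
  rot:
    - [0,0,0.02]
    - [0,0,0.02]
    - [0,0,0.02]
    - [0,0,0.02]
    - [0,0,0.02]
  grip: [0.087,0.087,0.087,0.087,0.087]

```text
time: 7.28
position: [0.5926, 0.04, 0.3572]
ee_rot: [0.626, 0.401, 0.58, -0.333]
force: [-1.2, -0.2, -0.3]
finger_gap: 0.0869
```

```bash
python3 st.py; python3 ov.py ov7.png 1.3 1.2; python3 pl.py 1.15 82 .028 0 4
```

```text
t 7.28 x -0.0502 y -0.0114 z 0.3572 phi 83.4 b [0.88 0.46 0.12] rear x -0.0115 F [-1.18 -0.15 -0.29] q [-0.15  0.38  1.5   0.07  1.16 -0.65]
target x -0.0474 z 0.3589
[-0.0004, 0.001, -0.0003] [0.0, 0.001, 0.006]
[-0.0004, 0.001, -0.0003] [0.0, 0.001, 0.006]
[-0.0004, 0.001, -0.0003] [0.0, 0.001, 0.006]
[-0.0004, 0.001, -0.0003] [0.0, 0.001, 0.006]
```

View pics/ov7.png

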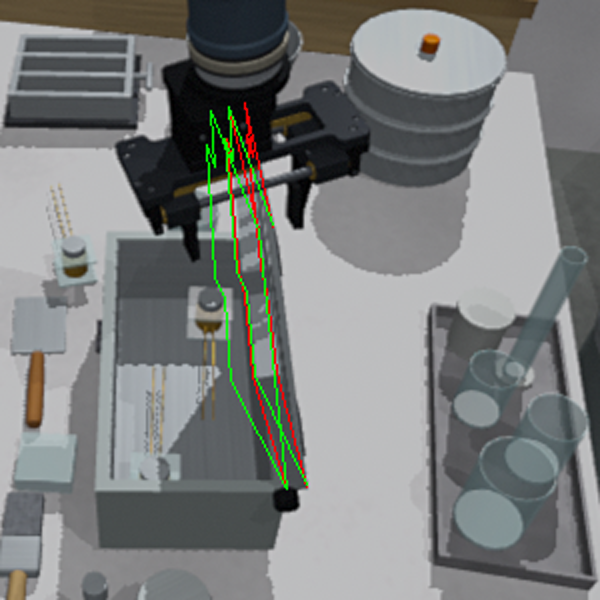

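```bash
python3 pl.py 1.05 79 .028 0 6
```

```text
target x -0.0679 z 0.3516
[0.0006, -0.0027, -0.0011] [0.0, 0.001, 0.013]
[0.0005, -0.0027, -0.0011] [0.0, 0.001, 0.013]
[0.0005, -0.0027, -0.0011] [0.0, 0.001, 0.013]
[0.0005, -0.0027, -0.0011] [0.0, 0.001, 0.013]
[0.0004, -0.0028, -0.0011] [0.0, 0.001, 0.013]
[0.0004, -0.0028, -0.0011] [0.0, 0.001, 0.013]
```

>>> send_rows:
  translation:
    - [0.0005,-0.003,0]
    - [0.0005,-0.003,0]
    - [0.0005,-0.003,0]
    - [0.0005,-0.003,0]
    - [0.0005,-0.003,0]
    - [0.0005,-0.003,0]
  rot:
    - [0,0,0.013]
    - [0,0,0.013]
    - [0,0,0.013]
    - [0,0,0.013]
    - [0,0,0.013]
    - [0,0,0.013]
  grip: [0.087,0.087,0.087,0.087,0.087,0.087]

```text
time: 7.83
position: [0.5758, 0.0313, 0.3512]
ee_rot: [0.64, 0.425, 0.563, -0.306]
force: [0.0, 0.5, 0.3]
finger_gap: 0.0866
```

```bash
python3 st.py; python3 ov.py ov8.png 1.2 1.1; python3 pl.py 1.05 79 .028 0 4
```

```text
t 7.83 x -0.0682 y -0.017 z 0.3512 phi 78.5 b [0.87 0.45 0.2 ] rear x -0.0295 F [0.05 0.51 0.26] q [-0.19  0.34  1.59  0.14  1.05 -0.73]
target x -0.0679 z 0.3516
[-0.0, 0.0009, -0.0016] [0.001, 0.001, -0.002]
[-0.0, 0.0009, -0.0016] [0.001, 0.001, -0.002]
[-0.0, 0.0009, -0.0016] [0.001, 0.001, -0.002]
[-0.0, 0.0009, -0.0016] [0.001, 0.001, -0.002]
```

View pics/ov8.png

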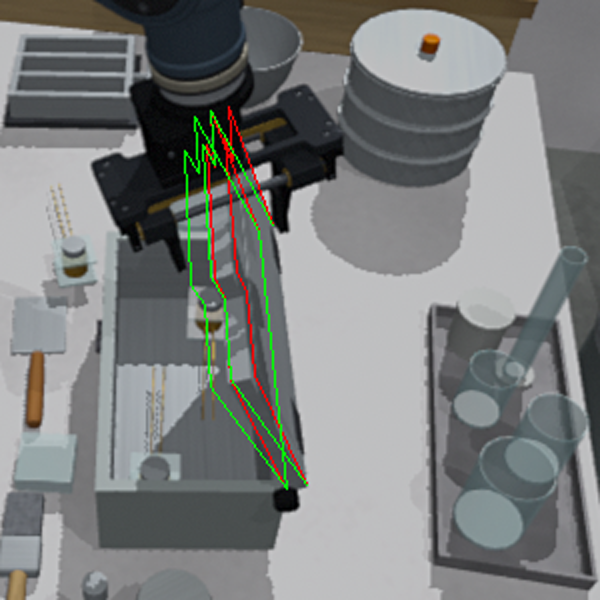

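```bash
python3 pl.py .95 74 .028 0 8
```

```text
target x -0.0892 z 0.3435
[0.0005, -0.0023, -0.0015] [0.0, 0.001, 0.01]
[0.0004, -0.0023, -0.0015] [0.0, 0.001, 0.01]
[0.0004, -0.0023, -0.0015] [0.0, 0.001, 0.01]
[0.0004, -0.0023, -0.0015] [0.0, 0.001, 0.01]
[0.0004, -0.0023, -0.0015] [0.0, 0.001, 0.01]
[0.0003, -0.0023, -0.0015] [0.0, 0.001, 0.01]
[0.0003, -0.0023, -0.0015] [0.0, 0.001, 0.01]
[0.0003, -0.0023, -0.0015] [0.0, 0.001, 0.01]
```

>>> send_rows:
  translation:
    - [0.0005,-0.003,-0.0015]
    - [0.0005,-0.003,-0.0015]
    - [0.0005,-0.003,-0.0015]
    - [0.0005,-0.003,-0.0015]
    - [0.0005,-0.003,-0.0015]
    - [0.0005,-0.003,-0.001]
  rot:
    - [0,0,0.013]
    - [0,0,0.013]
    - [0,0,0.013]
    - [0,0,0.013]
    - [0,0,0.013]
    - [0,0,0.013]
  grip: [0.087,0.087,0.087,0.087,0.087,0.087]

```text
time: 8.38
position: [0.5546, 0.0307, 0.3435]
ee_rot: [0.652, 0.449, 0.544, -0.279]
force: [0.0, 0.6, -0.0]
finger_gap: 0.0868
```

```bash
python3 st.py; python3 ov.py ov9.png 1.05 .95; python3 pl.py .95 74 .028 0 4
```

```text
t 8.38 x -0.0892 y -0.0139 z 0.3435 phi 73.6 b [0.85 0.44 0.28] rear x -0.0505 F [ 0.04  0.63 -0.03] q [-0.22  0.3   1.7   0.22  0.93 -0.82]
target x -0.0892 z 0.3435
[-0.0, 0.0006, -0.0005] [0.001, 0.001, -0.001]
[-0.0, 0.0006, -0.0005] [0.001, 0.001, -0.001]
[-0.0, 0.0006, -0.0005] [0.001, 0.001, -0.001]
[-0.0, 0.0006, -0.0005] [0.001, 0.001, -0.001]
```

View pics/ov9.png

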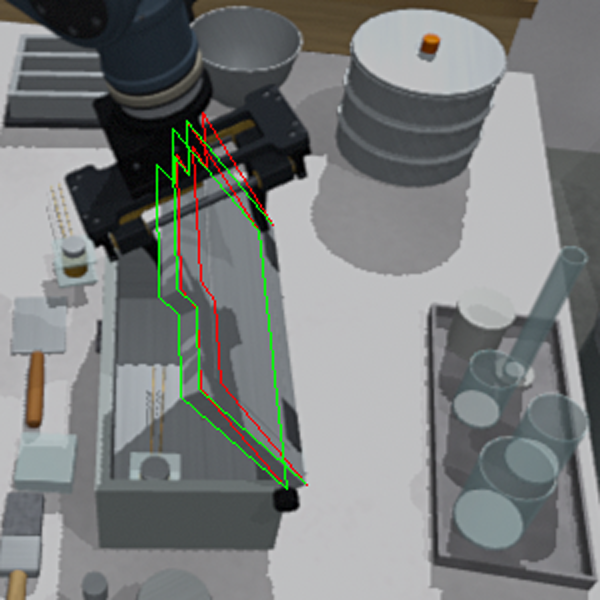

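```bash
python3 pl.py .85 70 .026 0 6
```

```text
target x -0.1093 z 0.3347
[0.0005, -0.0032, -0.0011] [0.0, 0.001, 0.011]
[0.0004, -0.0032, -0.0011] [0.0, 0.001, 0.011]
[0.0004, -0.0032, -0.0011] [0.0, 0.001, 0.011]
[0.0004, -0.0032, -0.0011] [0.0, 0.001, 0.011]
[0.0003, -0.0032, -0.0011] [0.0, 0.001, 0.011]
[0.0003, -0.0032, -0.0011] [0.0, 0.001, 0.011]
```

>>> send_rows:
  translation:
    - [0,0,0]
    - [0.0005,-0.003,-0.001]
    - [0.0005,-0.003,-0.001]
    - [0.0005,-0.003,-0.001]
  rot:
    - [0,0,0]
    - [0,0,0.011]
    - [0,0,0.011]
    - [0,0,0.011]
  grip: [0.087,0.087,0.087,0.087]

```text
time: 8.77
position: [0.5433, 0.0292, 0.3377]
ee_rot: [0.656, 0.457, 0.537, -0.268]
force: [-0.2, -1.6, -0.7]
finger_gap: 0.0868
```

```bash
python3 st.py; python3 ov.py ov10.png .95 .85; python3 pl.py .85 70 .026 0 4
```

```text
t 8.77 x -0.1006 y -0.0134 z 0.3377 phi 71.8 b [0.84 0.44 0.31] rear x -0.0619 F [-0.2  -1.61 -0.71] q [-0.24  0.28  1.75  0.27  0.88 -0.87]
target x -0.1093 z 0.3347
[0.0, -0.0018, -0.0007] [0.001, 0.001, 0.008]
[-0.0, -0.0018, -0.0007] [0.001, 0.001, 0.008]
[-0.0, -0.0018, -0.0007] [0.001, 0.001, 0.008]
[-0.0, -0.0018, -0.0007] [0.001, 0.001, 0.008]
```

View pics/ov10.png

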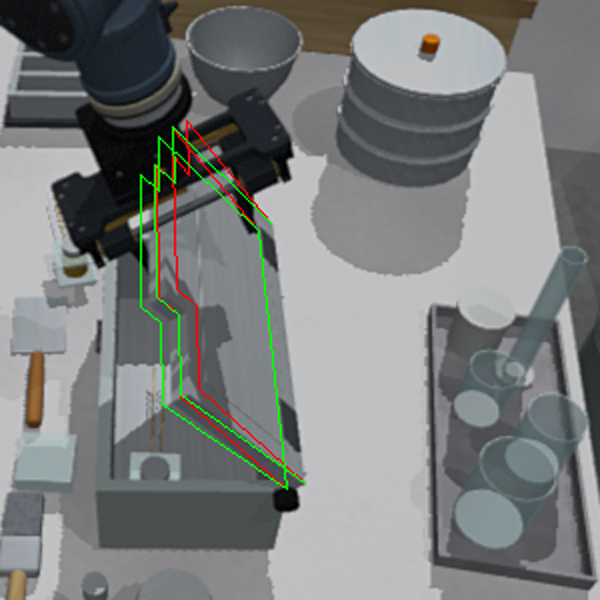

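>>> send_rows:
  translation:
    - [0,0,0]
    - [0,0,0]
    - [0,0,0]
  rot:
    - [0,0,0]
    - [0,0,0]
    - [0,0,0]
  grip: [0.087,0.087,0.087]

```text
time: 9.07
position: [0.541, 0.0291, 0.3362]
ee_rot: [0.655, 0.457, 0.539, -0.269]
force: [-1.7, -0.6, -2.2]
finger_gap: 0.0871
```

```bash
python3 st.py; python3 ov.py ov11.png .9 .8; python3 pl.py .75 67 .025 0 8
```

```text
t 9.07 x -0.1029 y -0.0131 z 0.3362 phi 72.0 b [0.84 0.44 0.31] rear x -0.0642 F [-1.65 -0.62 -2.16] q [-0.24  0.28  1.75  0.27  0.88 -0.87]
target x -0.1271 z 0.3228
[0.0007, -0.0033, -0.0009] [0.0, 0.0, 0.011]
[0.0007, -0.0033, -0.0009] [0.0, 0.0, 0.011]
[0.0006, -0.0033, -0.0009] [0.0, 0.0, 0.011]
[0.0006, -0.0033, -0.0009] [0.0, 0.0, 0.011]
[0.0006, -0.0033, -0.0009] [0.0, 0.0, 0.011]
[0.0005, -0.0033, -0.0009] [0.0, 0.0, 0.011]
[0.0005, -0.0033, -0.0009] [0.0, 0.0, 0.011]
[0.0004, -0.0033, -0.0009] [0.0, 0.0, 0.011]
```

View pics/ov11.png

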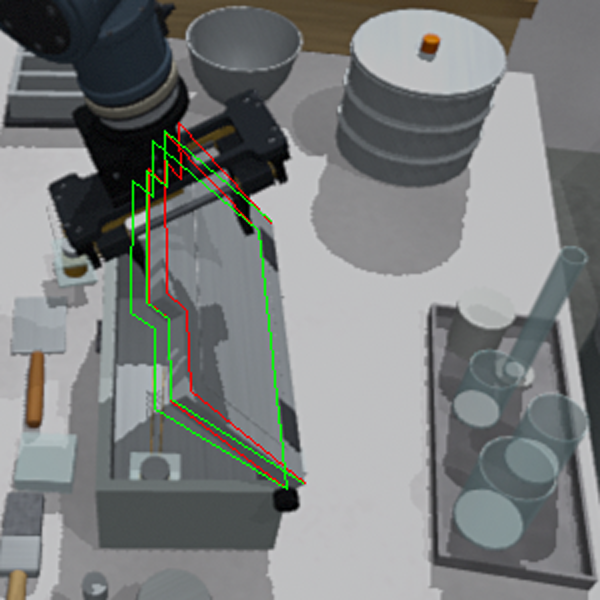

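>>> send_rows:
  translation:
    - [0.0007,-0.0033,-0.001]
    - [0.0007,-0.0033,-0.001]
    - [0.0007,-0.0033,-0.001]
    - [0.0007,-0.0033,-0.001]
    - [0.0007,-0.0033,-0.001]
    - [0.0007,-0.0033,-0.001]
    - [0.0007,-0.0033,-0.001]
  rot:
    - [0,0,0.011]
    - [0,0,0.011]
    - [0,0,0.011]
    - [0,0,0.011]
    - [0,0,0.011]
    - [0,0,0.011]
    - [0,0,0.011]
  grip: [0.087,0.087,0.087,0.087,0.087,0.087,0.087]

```text
time: 9.7
position: [0.5196, 0.0257, 0.3235]
ee_rot: [0.667, 0.479, 0.518, -0.24]
force: [-0.2, 0.0, -1.4]
finger_gap: 0.0873
```

```bash
python3 st.py; python3 ov.py ov12.png .75 .65; python3 pl.py .6 64 .024 0 10
```

```text
t 9.7 x -0.1245 y -0.0127 z 0.3235 phi 67.0 b [0.82 0.43 0.39] rear x -0.0858 F [-0.22  0.04 -1.39] q [-0.29  0.26  1.86  0.4   0.76 -1.03]
target x -0.1495 z 0.301
[0.0011, -0.003, -0.0005] [0.0, 0.0, 0.005]
[0.0011, -0.003, -0.0005] [0.0, 0.0, 0.005]
[0.0011, -0.003, -0.0005] [0.0, 0.0, 0.005]
[0.001, -0.003, -0.0005] [0.0, 0.0, 0.005]
[0.001, -0.003, -0.0005] [0.0, 0.0, 0.005]
[0.001, -0.003, -0.0005] [0.0, 0.0, 0.005]
[0.001, -0.003, -0.0005] [0.0, 0.0, 0.005]
[0.001, -0.003, -0.0005] [0.0, 0.0, 0.005]
[0.001, -0.003, -0.0005] [0.0, 0.0, 0.005]
[0.0009, -0.003, -0.0005] [0.0, 0.0, 0.005]
```

View pics/ov12.png

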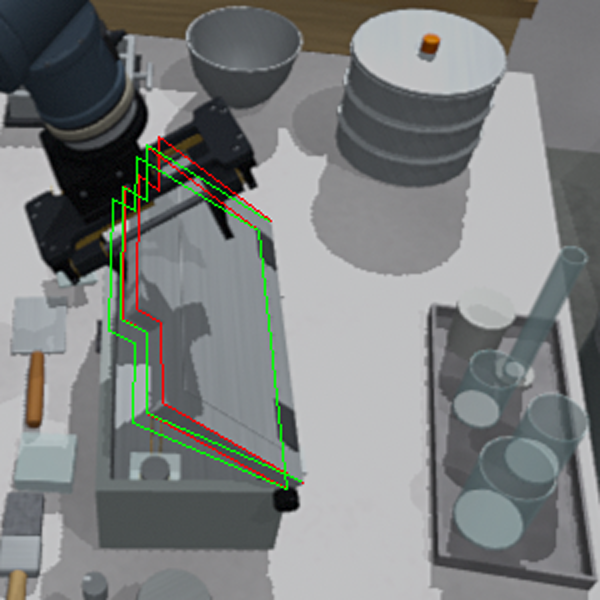

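>>> send_rows:
  translation:
    - [0.001,-0.003,-0.0005]
    - [0.001,-0.003,-0.0005]
    - [0.001,-0.003,-0.0005]
    - [0.001,-0.003,-0.0005]
    - [0.001,-0.003,-0.0005]
    - [0.001,-0.003,-0.0005]
    - [0.001,-0.003,-0.0005]
    - [0.001,-0.003,-0.0005]
    - [0.001,-0.003,-0.0005]
    - [0.001,-0.003,-0.0005]
  rot:
    - [0,0,0.006]
    - [0,0,0.006]
    - [0,0,0.006]
    - [0,0,0.006]
    - [0,0,0.006]
    - [0,0,0.006]
    - [0,0,0.006]
    - [0,0,0.006]
    - [0,0,0.006]
    - [0,0,0.006]
  grip: [0.087,0.087,0.087,0.087,0.087,0.087,0.087,0.087,0.087,0.087]

```text
time: 10.58
position: [0.4929, 0.0196, 0.2987]
ee_rot: [0.673, 0.496, 0.503, -0.218]
force: [-0.8, 0.3, -1.7]
finger_gap: 0.0868
```

```bash
python3 st.py; python3 ov.py ov13.png .6 .5; python3 pl.py .45 61 .022 0 10
```

```text
t 10.58 x -0.1519 y -0.014 z 0.2987 phi 63.3 b [0.79 0.41 0.45] rear x -0.1132 F [-0.81  0.33 -1.72] q [-0.35  0.26  1.99  0.58  0.65 -1.25]
target x -0.1687 z 0.2774
[0.0011, -0.0023, -0.0003] [0.0, -0.0, 0.004]
[0.0011, -0.0023, -0.0003] [0.0, -0.0, 0.004]
[0.0011, -0.0023, -0.0003] [0.0, -0.0, 0.004]
[0.0011, -0.0023, -0.0003] [0.0, -0.0, 0.004]
[0.0011, -0.0024, -0.0003] [0.0, -0.0, 0.004]
[0.0011, -0.0024, -0.0003] [0.0, -0.0, 0.004]
[0.0011, -0.0024, -0.0003] [0.0, -0.0, 0.004]
[0.0011, -0.0024, -0.0003] [0.0, -0.0, 0.004]
[0.0011, -0.0024, -0.0003] [0.0, -0.0, 0.004]
[0.0011, -0.0024, -0.0003] [0.0, -0.0, 0.004]
```

View pics/ov13.png

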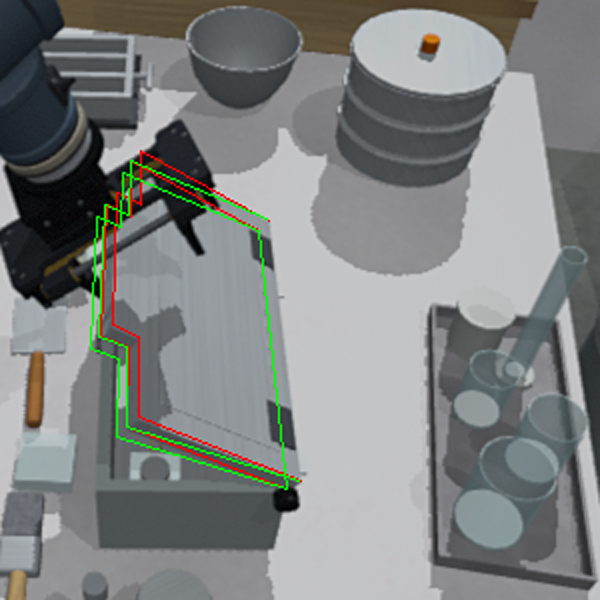

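>>> send_rows:
  translation:
    - [0.0012,-0.0025,-0.0004]
    - [0.0012,-0.0025,-0.0004]
    - [0.0012,-0.0025,-0.0004]
    - [0.0012,-0.0025,-0.0004]
    - [0.0012,-0.0025,-0.0004]
    - [0.0012,-0.0025,-0.0004]
    - [0.0012,-0.0025,-0.0004]
    - [0.0012,-0.0025,-0.0004]
    - [0.0012,-0.0025,-0.0004]
    - [0.0012,-0.0025,-0.0004]
  rot:
    - [0,0,0.005]
    - [0,0,0.005]
    - [0,0,0.005]
    - [0,0,0.005]
    - [0,0,0.005]
    - [0,0,0.005]
    - [0,0,0.005]
    - [0,0,0.005]
    - [0,0,0.005]
    - [0,0,0.005]
  grip: [0.087,0.087,0.087,0.087,0.087,0.087,0.087,0.087,0.087,0.087]

```text
time: 11.47
position: [0.4744, 0.0152, 0.2736]
ee_rot: [0.679, 0.51, 0.489, -0.2]
force: [-1.4, 0.8, -3.3]
finger_gap: 0.0871
```

```bash
python3 st.py; python3 ov.py ov14.png .45 .35; python3 pl.py .3 57 .02 0 10
```

```text
t 11.47 x -0.1708 y -0.0151 z 0.2736 phi 60.2 b [0.77 0.4  0.5 ] rear x -0.1321 F [-1.41  0.75 -3.34] q [-0.41  0.28  2.09  0.79  0.57 -1.52]
target x -0.1851 z 0.2516
[0.0012, -0.0022, -0.0002] [0.0, 0.0, 0.006]
[0.0012, -0.0023, -0.0002] [0.0, 0.0, 0.006]
[0.0012, -0.0023, -0.0002] [0.0, 0.0, 0.006]
[0.0011, -0.0023, -0.0002] [0.0, 0.0, 0.006]
[0.0011, -0.0023, -0.0002] [0.0, 0.0, 0.006]
[0.0011, -0.0023, -0.0002] [0.0, 0.0, 0.006]
[0.0011, -0.0023, -0.0002] [0.0, 0.0, 0.006]
[0.0011, -0.0023, -0.0002] [0.0, 0.0, 0.006]
[0.0011, -0.0023, -0.0002] [0.0, 0.0, 0.006]
[0.0011, -0.0023, -0.0002] [0.0, 0.0, 0.006]
```

View pics/ov14.png

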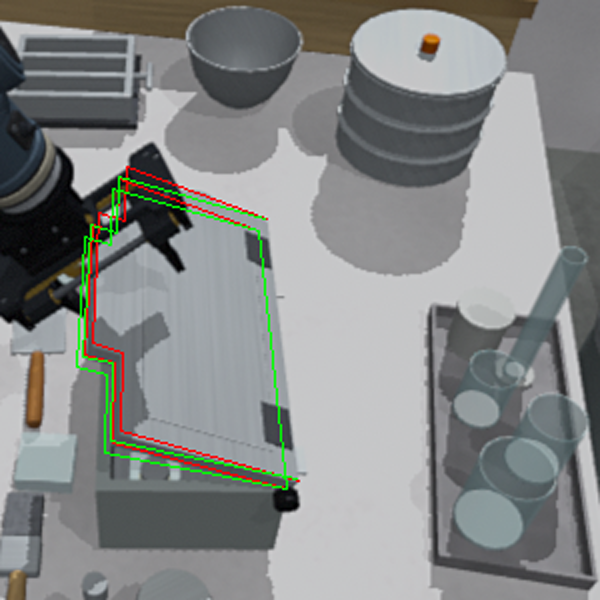

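>>> send_rows:
  translation:
    - [0.0012,-0.0023,-0.0002]
    - [0.0012,-0.0023,-0.0002]
    - [0.0012,-0.0023,-0.0002]
    - [0.0012,-0.0023,-0.0002]
    - [0.0012,-0.0023,-0.0002]
    - [0.0012,-0.0023,-0.0002]
    - [0.0012,-0.0023,-0.0002]
    - [0.0012,-0.0023,-0.0002]
    - [0.0012,-0.0023,-0.0002]
    - [0.0012,-0.0023,-0.0002]
  rot:
    - [0,0,0.006]
    - [0,0,0.006]
    - [0,0,0.006]
    - [0,0,0.006]
    - [0,0,0.006]
    - [0,0,0.006]
    - [0,0,0.006]
    - [0,0,0.006]
    - [0,0,0.006]
    - [0,0,0.006]
  grip: [0.087,0.087,0.087,0.087,0.087,0.087,0.087,0.087,0.087,0.087]

```text
time: 12.35
position: [0.4604, 0.0107, 0.2494]
ee_rot: [0.685, 0.525, 0.472, -0.18]
force: [-0.6, 2.2, -2.9]
finger_gap: 0.0871
```

```bash
python3 st.py; python3 ov.py ov15.png .3 .2; python3 pl.py .2 55 .018 0 8
```

```text
t 12.35 x -0.1854 y -0.0171 z 0.2494 phi 56.7 b [0.74 0.39 0.55] rear x -0.1467 F [-0.65  2.21 -2.85] q [-0.46  0.33  2.18  1.09  0.52 -1.88]
target x -0.1934 z 0.2339
[0.0011, -0.0018, -0.0001] [0.0, 0.0, 0.004]
[0.001, -0.0018, -0.0001] [0.0, 0.0, 0.004]
[0.001, -0.0018, -0.0001] [0.0, 0.0, 0.004]
[0.001, -0.0018, -0.0001] [0.0, 0.0, 0.004]
[0.001, -0.0018, -0.0001] [0.0, 0.0, 0.004]
[0.001, -0.0018, -0.0001] [0.0, 0.0, 0.004]
[0.001, -0.0018, -0.0001] [0.0, 0.0, 0.004]
[0.001, -0.0019, -0.0001] [0.0, 0.0, 0.004]
```

View pics/ov15.png

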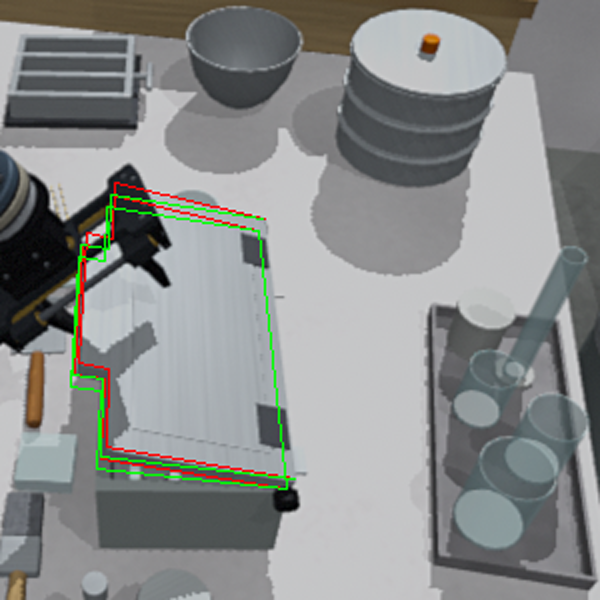

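>>> send_rows:
  translation:
    - [0.001,-0.0019,-0.0001]
    - [0.001,-0.0019,-0.0001]
    - [0.001,-0.0019,-0.0001]
    - [0.001,-0.0019,-0.0001]
    - [0.001,-0.0019,-0.0001]
    - [0.001,-0.0019,-0.0001]
    - [0.001,-0.0019,-0.0001]
    - [0.001,-0.0019,-0.0001]
  rot:
    - [0,0,0.004]
    - [0,0,0.004]
    - [0,0,0.004]
    - [0,0,0.004]
    - [0,0,0.004]
    - [0,0,0.004]
    - [0,0,0.004]
    - [0,0,0.004]
  grip: [0.087,0.087,0.087,0.087,0.087,0.087,0.087,0.087]

```text
time: 13.07
position: [0.4541, 0.0081, 0.2338]
ee_rot: [0.688, 0.533, 0.463, -0.168]
force: [-0.0, 2.9, -3.3]
finger_gap: 0.0872
```

```bash
python3 st.py; python3 ov.py ov16.png .2 .1; python3 pl.py .1 54 .017 0 10
```

```text
t 13.07 x -0.1921 y -0.0186 z 0.2338 phi 54.7 b [0.72 0.38 0.58] rear x -0.1534 F [-0.05  2.86 -3.32] q [-0.5   0.38  2.23  1.29  0.52 -2.13]
target x -0.1981 z 0.2147
[0.0012, -0.0015, -0.0002] [0.0, 0.0, 0.001]
[0.0012, -0.0015, -0.0002] [0.0, 0.0, 0.001]
[0.0012, -0.0015, -0.0002] [0.0, 0.0, 0.001]
[0.0012, -0.0015, -0.0002] [0.0, 0.0, 0.001]
[0.0012, -0.0015, -0.0002] [0.0, 0.0, 0.001]
[0.0012, -0.0015, -0.0002] [0.0, 0.0, 0.001]
[0.0012, -0.0015, -0.0002] [0.0, 0.0, 0.001]
[0.0012, -0.0015, -0.0002] [0.0, 0.0, 0.001]
[0.0012, -0.0015, -0.0002] [0.0, 0.0, 0.001]
[0.0012, -0.0015, -0.0001] [0.0, 0.0, 0.001]
```

View pics/ov16.png

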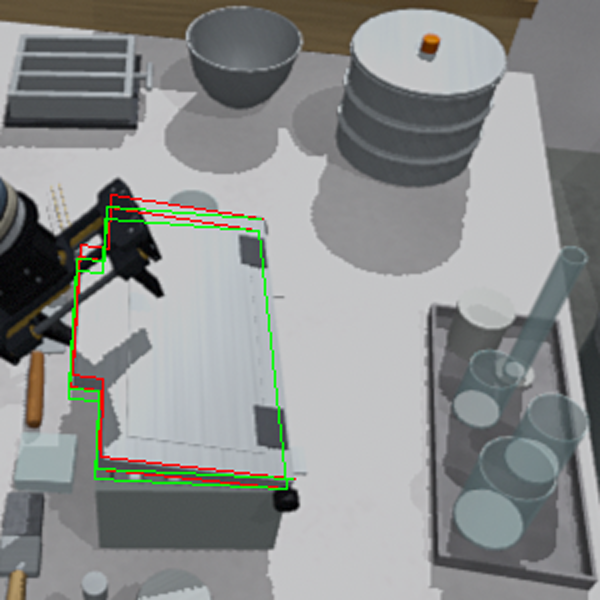

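>>> send_rows:
  translation:
    - [0.0012,-0.0015,-0.0002]
    - [0.0012,-0.0015,-0.0002]
    - [0.0012,-0.0015,-0.0002]
    - [0.0012,-0.0015,-0.0002]
    - [0.0012,-0.0015,-0.0002]
    - [0.0012,-0.0015,-0.0002]
    - [0.0012,-0.0015,-0.0002]
    - [0.0012,-0.0015,-0.0002]
    - [0.0012,-0.0015,-0.0002]
  rot:
    - [0,0,0.001]
    - [0,0,0.001]
    - [0,0,0.001]
    - [0,0,0.001]
    - [0,0,0.001]
    - [0,0,0.001]
    - [0,0,0.001]
    - [0,0,0.001]
    - [0,0,0.001]
  grip: [0.087,0.087,0.087,0.087,0.087,0.087,0.087,0.087,0.087]

```text
time: 13.87
position: [0.4489, 0.0059, 0.2152]
ee_rot: [0.69, 0.534, 0.46, -0.167]
force: [-1.4, 0.2, -3.2]
finger_gap: 0.0868
```

```bash
python3 st.py; python3 ov.py ov17.png .1 .0; python3 pl.py .0 54 .016 0 12
```

```text
t 13.87 x -0.1976 y -0.0198 z 0.2152 phi 54.3 b [0.72 0.38 0.58] rear x -0.1589 F [-1.41  0.19 -3.24] q [-0.51  0.43  2.26  1.45  0.51 -2.32]
target x -0.1997 z 0.1953
[0.0013, -0.0011, -0.0001] [0.0, 0.001, 0.001]
[0.0013, -0.0011, -0.0001] [0.0, 0.001, 0.001]
[0.0013, -0.0011, -0.0001] [0.0, 0.001, 0.001]
[0.0013, -0.0011, -0.0001] [0.0, 0.001, 0.001]
[0.0013, -0.0011, -0.0001] [0.0, 0.001, 0.001]
[0.0013, -0.0011, -0.0001] [0.0, 0.001, 0.001]
[0.0013, -0.0011, -0.0001] [0.0, 0.001, 0.001]
[0.0012, -0.0011, -0.0001] [0.0, 0.001, 0.001]
[0.0012, -0.0011, -0.0001] [0.0, 0.001, 0.001]
[0.0012, -0.0011, -0.0001] [0.0, 0.001, 0.001]
[0.0012, -0.0011, -0.0001] [0.0, 0.001, 0.001]
[0.0012, -0.0011, -0.0001] [0.0, 0.001, 0.001]
```

View pics/ov17.png

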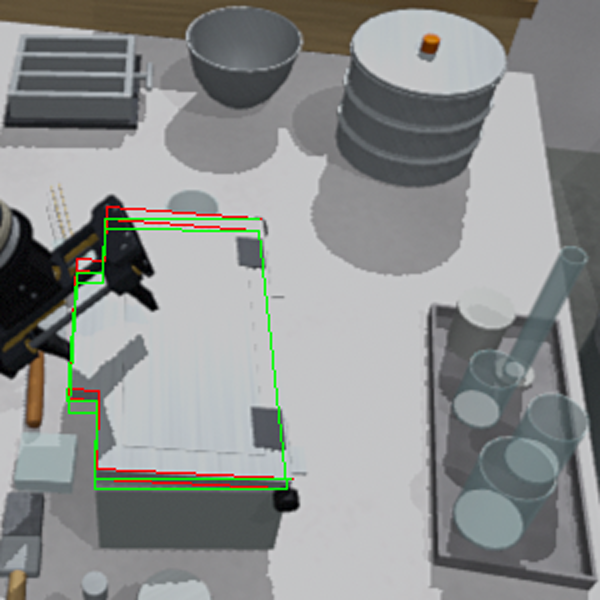

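>>> send_rows:
  translation:
    - [0.0012,-0.0012,-0.0001]
    - [0.0012,-0.0012,-0.0001]
    - [0.0012,-0.0012,-0.0001]
    - [0.0012,-0.0012,-0.0001]
    - [0.0012,-0.0012,-0.0001]
    - [0.0012,-0.0012,-0.0001]
    - [0.0012,-0.0012,-0.0001]
    - [0.0012,-0.0012,-0.0001]
    - [0.0012,-0.0012,-0.0001]
  rot:
    - [0,0,0.001]
    - [0,0,0.001]
    - [0,0,0.001]
    - [0,0,0.001]
    - [0,0,0.001]
    - [0,0,0.001]
    - [0,0,0.001]
    - [0,0,0.001]
    - [0,0,0.001]
  grip: [0.087,0.087,0.087,0.087,0.087,0.087,0.087,0.087,0.087]

```text
time: 14.67
position: [0.4464, 0.0047, 0.1982]
ee_rot: [0.691, 0.536, 0.457, -0.164]
force: [-1.4, 0.9, -2.7]
finger_gap: 0.0868
```

```bash
python3 st.py; python3 ov.py ov18.png .0; python3 pl.py .0 54 .014 .008 10
```

```text
t 14.67 x -0.2003 y -0.0205 z 0.1982 phi 53.9 b [0.72 0.37 0.59] rear x -0.1616 F [-1.42  0.94 -2.73] q [-0.52  0.48  2.29  1.6   0.51 -2.5 ]
target x -0.207 z 0.1922
[0.0001, -0.0009, -0.0001] [0.0, 0.001, -0.0]
[0.0001, -0.0009, -0.0001] [0.0, 0.001, -0.0]
[0.0001, -0.0009, -0.0001] [0.0, 0.001, -0.0]
[0.0001, -0.0009, -0.0001] [0.0, 0.001, -0.0]
[0.0001, -0.0009, -0.0001] [0.0, 0.001, -0.0]
[0.0001, -0.0009, -0.0001] [0.0, 0.001, -0.0]
[0.0001, -0.0009, -0.0001] [0.0, 0.001, -0.0]
[0.0001, -0.0009, -0.0001] [0.0, 0.001, -0.0]
[0.0001, -0.0009, -0.0001] [0.0, 0.001, -0.0]
[0.0001, -0.0009, -0.0001] [0.0, 0.001, -0.0]
```

View pics/ov18.png

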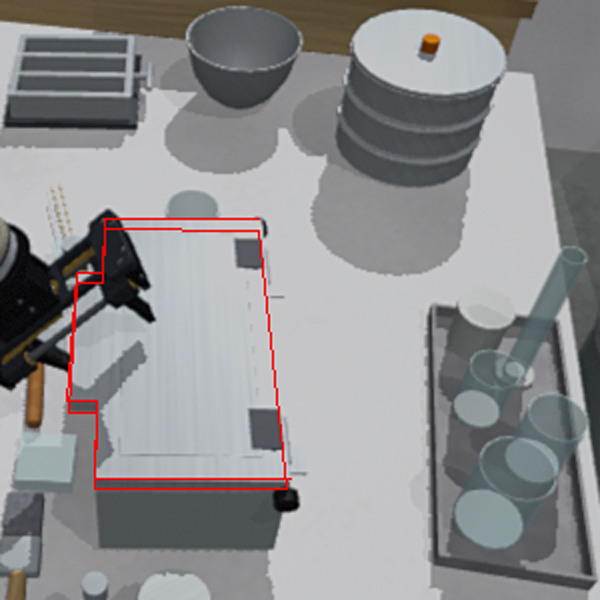

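>>> send_rows:
  translation:
    - [0.0002,-0.001,0]
    - [0.0002,-0.001,0]
    - [0,-0.001,0]
    - [0,-0.001,0]
    - [0,-0.001,0]
    - [0,-0.001,0]
    - [0,-0.001,0]
    - [0,-0.001,0]
    - [0,-0.001,0]
    - [0,-0.001,0]
  rot:
    - [0,0,0]
    - [0,0,0]
    - [0,0,0]
    - [0,0,0]
    - [0,0,0]
    - [0,0,0]
    - [0,0,0]
    - [0,0,0]
    - [0,0,0]
    - [0,0,0]
  grip: [0.087,0.087,0.087,0.087,0.087,0.087,0.087,0.087,0.087,0.087]

```text
time: 15.55
position: [0.4422, -0.0007, 0.1932]
ee_rot: [0.693, 0.536, 0.454, -0.162]
force: [-0.7, -0.3, -0.7]
finger_gap: 0.0871
```

```bash
python3 st.py; python3 ov.py ov19.png .0; python3 pl.py .0 54 -.06 .012 10
```

```text
t 15.55 x -0.2053 y -0.0252 z 0.1932 phi 53.4 b [0.71 0.37 0.6 ] rear x -0.1666 F [-0.69 -0.32 -0.67] q [-0.55  0.5   2.31  1.65  0.53 -2.59]
target x -0.2517 z 0.2497
[-0.0074, -0.0004, -0.0003] [0.0, 0.001, -0.001]
[-0.0074, -0.0004, -0.0003] [0.0, 0.001, -0.001]
[-0.0074, -0.0004, -0.0003] [0.0, 0.001, -0.001]
[-0.0074, -0.0004, -0.0004] [0.0, 0.001, -0.001]
[-0.0074, -0.0004, -0.0004] [0.0, 0.001, -0.001]
[-0.0074, -0.0004, -0.0004] [0.0, 0.001, -0.001]
[-0.0074, -0.0004, -0.0004] [0.0, 0.001, -0.001]
[-0.0074, -0.0005, -0.0004] [0.0, 0.001, -0.001]
[-0.0073, -0.0005, -0.0004] [0.0, 0.001, -0.001]
[-0.0073, -0.0005, -0.0004] [0.0, 0.001, -0.001]
```

View pics/ov19.png

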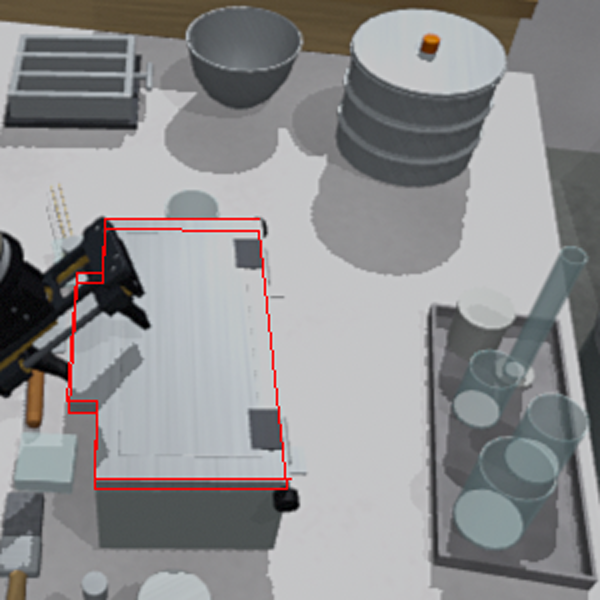

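>>> send_rows:
  translation:
    - [0,-0.002,0]
    - [0,-0.002,0]
    - [0,-0.002,0]
    - [0,0,0]
    - [-0.004,-0.0008,0]
    - [-0.006,-0.0008,0]
    - [-0.007,-0.0008,0]
    - [-0.008,-0.0008,0]
    - [-0.008,0,0]
  rot:
    - [0,0,0]
    - [0,0,0]
    - [0,0,0]
    - [0,0,0]
    - [0,0,0]
    - [0,0,0]
    - [0,0,0]
    - [0,0,0]
    - [0,0,0]
  grip: [0.087,0.087,0.087,0.087,0.087,0.087,0.087,0.087,0.087]

```text
time: 16.35
position: [0.4159, -0.013, 0.2136]
ee_rot: [0.692, 0.537, 0.455, -0.163]
force: [0.9, 0.8, -0.1]
finger_gap: 0.087
```

```bash
python3 st.py; python3 ov.py ov20.png .0
```

```text
t 16.35 x -0.2334 y -0.0327 z 0.2136 phi 53.6 b [0.71 0.37 0.59] rear x -0.1947 F [ 0.92  0.77 -0.12] q [-0.63  0.43  2.34  1.5   0.56 -2.5 ]
```

View pics/ov20.png

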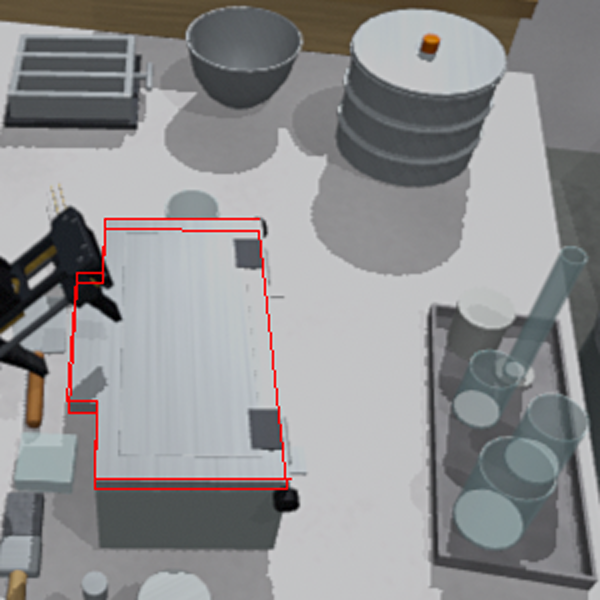

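Finger is out from under the ledge and the lid lies on the shut outline. Withdraw further up and look again.

>>> send_rows:
  translation:
    - [-0.012,0.004,0]
    - [-0.012,0.006,0]
    - [-0.012,0.008,0]
    - [-0.012,0.008,0]
    - [-0.012,0.008,0]
    - [0,0,0]
    - [0,0,0]
  rot:
    - [0,0,0]
    - [0,0,0]
    - [0,0,0]
    - [0,0,0]
    - [0,0,0]
    - [0,0,0]
    - [0,0,0]
  grip: [0.087,0.087,0.087,0.087,0.087,0.087,0.087]

```text
time: 16.98
position: [0.4059, -0.0164, 0.2856]
ee_rot: [0.691, 0.537, 0.455, -0.164]
force: [0.3, -0.2, -0.1]
finger_gap: 0.087
```

```bash
python3 st.py
python3 - <<'E'
from h import *
snap('side','sideE.png'); a=cv2.imread('pics/sideE.png');b=cv2.imread('pics/side0.png')
cv2.imwrite('pics/cmp.png',np.hstack([cv2.resize(x[130:420,220:480],None,fx=1.5,fy=1.5) for x in (b,a)]))
for t in ['spare_mould','tin','tamper','spatula','plates','brush','beaker','ledge']:
    r=pinpoint('side',t); print(t,[(np.round(x['location'],1).tolist(),round(x['p'],2)) for x in r[:3]])
E
```

```text
t 16.98 x -0.2438 y -0.0342 z 0.2856 phi 53.6 b [0.71 0.37 0.59] rear x -0.2051 F [ 0.31 -0.23 -0.13] q [-0.66  0.19  2.27  1.05  0.66 -1.99]
spare_mould [([192.9, 296.6], 0.52), ([231.0, 394.0], 0.27)]
tin [([377.4, 345.9], 0.57)]
tamper [([378.5, 309.6], 0.59)]
spatula []
plates [([295.0, 286.2], 0.96)]
brush [([350.1, 269.8], 0.73)]
beaker []
ledge [([229.9, 295.4], 0.59)]
```

View pics/cmp.png

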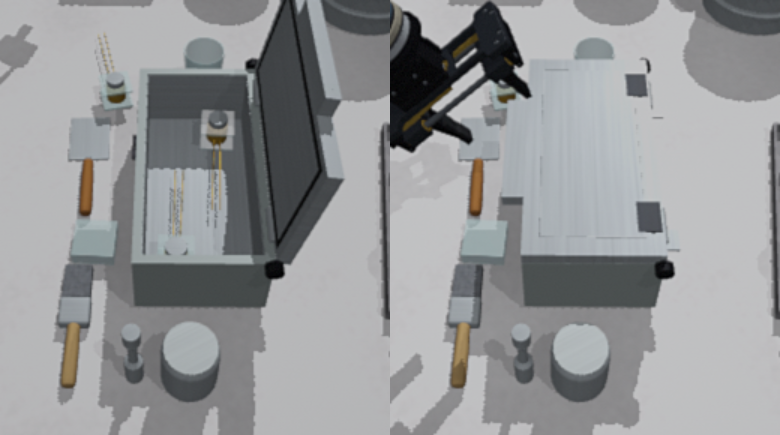

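```bash
python3 -c "
from plant import *
print(hand_in()); print(sense()['time'])"
```

```text
the job is handed in; nothing more can be done
None
the job is handed in; nothing more can be done
```

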